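# Unload the rocking mixer into the flask rack

## Robot

A 6-joint arm with a two-finger parallel gripper is mounted at the origin on a cart in front of the work surface, level with it; the furniture and walls round the work are solid. World frame = base frame: x ahead of the robot, y to its left, z up, the work surface at z = 0. Lengths are in m, angles in rad, forces in N, time in s.
With the tool pointing down it reaches from about 0.275 to 0.875 m from the base axis. Payload 12.5 kg.
Tool frame: the origin (TCP) lies at the very end of the fingers, on their centre line; the grasp point (between the pads) lies 19 mm behind it (grasp_offset is the distance from the TCP to the grasp point, in m); z points along the fingers, y is the direction in which the jaws open and shut (so a half turn about z gives the same grasp; the last joint's range is limited). The gripper opens to 85 mm and grips with 20 to 120 N. Pads are 22 mm wide; open, the fingers measure 114 mm over their backs; the gripper's body (76 mm by 85 mm) begins 54 mm behind the grasp point. The pads swing forward as they close: fully open they stand 13 mm farther back than shut.
Start: joints at [1.079, 0.351, 1.652, -0, 1.139, -0.085], TCP at [0.218, 0.505, 0.208] pointing down, gripper open.
Joint ranges: [-2.75, 2.75], [-0.79, 2.1], [0.01, 2.65], [-1.57, 4.71], [0.07, 3.14], [-2.87, 2.87]. Speed limits (rad/s): [2.22, 2.22, 2.79, 3.14, 3.14, 3.14].

## Interface

Orientations are given as a rotation vector (axis times angle).
In Python, from station import state, camera, camera_params, close_job, masks_of, grasp_offset gives the robot as it stands. The module is installed in compiled form; this text tells all that it offers.
- The arm moves only by the tool servo_tool, never from a script. Its argument "series" is a list of rows, each a list of 7 numbers: the shift along the world's x, y, z in mm, then the turn, a rotation vector about the world's x, y, z in degrees, then the finger opening in mm, from 0 to 85.4. A call has 1 to 8 rows; each row shifts and turns the pose as measured when the row begins; what a row does not reach is not made up. A row lasts 1/12 s, in which the tool goes at most 41.7 mm and 7.16 degrees, less where a joint would pass 70% of its speed; a pose out of reach is approached as far as the arm can. A call with a gripper value outside its range is refused whole. The fingers move at their own pace and stop on an object; the grip force is fixed at half the most. Time passes only in rows, so rows that do not move let the fingers close. It gives the time, the measured TCP pose, the force and the opening at its end, in the units of the state.
- state(): the state, without advancing time (a new reading comes with each control period).
- camera(name): name is "side" or "top" or "wrist"; returns the picture (400x640x3 uint8, red, green, blue); there is no depth.
- camera_params(name): a dict with "mtx" (3x3 intrinsics, pixels), "rvec" (rotation vector, rad) and "tvec" (3), from world to camera coordinates, as OpenCV has them; the wrist camera has in their place "hand_eye" (4x4, takes a point from camera to tool coordinates, whose origin is the TCP and whose axes are the flange's). Camera axes: x right, y down, z forward; pixel columns grow to the right and rows downward; lengths in m; the calibration is good to about 2 mm. The wrist camera is an equidistant fisheye: a pixel r from the principal point sees the ray r / f radians off the axis. A picture is of the moment at which its call begins: read the wrist's pose just before it. camera_params takes no time and is no camera call.
- close_job(): hands the job in, once; it reports no verdict.
Trained networks look in the newest picture that a camera, given by its name, has taken for a name from the list of things; names that differ only in an ending like _2 or _b are one class to them, and where a whole thing is asked for, a point or a joint stands for the part that bears it (a point fixed in the world has none). Each returns a list of dicts, best first, with "conf" (0 to 1); they miss things now and then, are a little off and sometimes report something else, mostly with a low value. They report only what shows in the picture. A call takes as long as a camera call.
- masks_of(camera, thing): "mask" (400x640 bool, what is visible of it) and "pixel" ([column, row] in pixels, amid what is visible of it).
The state is a dict: "time": time; "q": joint angles; "qd": joint speeds; "joint_torque": joint torques, N m; "ee_pos": TCP position; "ee_rot": TCP orientation; "wrist_force": force on the tool from outside, world axes, zero at the start; "wrist_torque": the same for the moment, N m; "grip_width": finger opening in m.
Only numpy, scipy, OpenCV 4.12 (cv2) and the standard library are available. Lean on these libraries where they do the work, as an engineer would, in place of code of your own. Each camera call takes 0.05 s, during which the arm holds its last target. There are 200 camera calls.

## Task

The run on the rocking mixer is over: turn its latch aside, lift the white hold-down plate straight and level up off its two guide pins and lay it flat on the dark rubber mat. Then move every culture flask to the flask rack, keeping it lying flat, and slide each into a bay of its own under the deck, cap outwards, right to the back. Finally lower the plate fully home onto its pins again and turn the latch back over it; leave the other things on the bench where they are.

Things in the scene. Friction and masses are not known exactly. Their poses are not given: they have to be found in the camera images.
- mixer: low rocking mixer at rest, fixed; origin at the centre of its foot on the bench, z up, x to its back (away from the robot), y to its left. White housing; level platform 160 (x) x 270 (y) mm with a dark mat, top at z = 75 mm, and a rim up to z = 81 mm. Flasks lie on the mat side by side, 75 mm apart in y, caps to the front (-x), under the plate.
- pin_left (a point): tip of the mixer's left steel guide pin, upright, at x = 0, y = 118, z = 132 mm of the mixer. Pin diameter 10 mm, its top 10 mm a bullet nose; it stands on a 17 mm collar whose top is 32 mm below the tip. Collars and four equally high rests, 10 mm wide, at x = +-46, y = +-124 mm carry the plate. The equal right pin stands at x = 0, y = -118 mm.
- plate: white hold-down plate, 110 (x) x 262 (y) x 10 mm, 0.3 to 0.5 kg, loose; origin at the centre of its underside, z up. Two bores 13 mm wide at x = 0, y = +-118 mm (fits either way round) and two windows. Fitted, its underside rests on collars and corner rests: origin at (0, 0, 100 mm) in the mixer's frame; it is clear of the pins after rising 32 mm.
- plate_handle (a point): middle of the plate's bridge handle, on the plate's z axis 41 mm above its underside: a bar along the plate's x, 96 mm long, 14 mm wide (y), 14 mm high, open beneath (24 mm) between legs at x = +-38 mm. Gripped here, the plate hangs level.
- latch (a joint): turn latch on a post at the mixer's right end, rad: 0 = arm points to the mixer's left (+y), over the plate; 1.6 = arm points to the mixer's back, clear of it (range 0 to 1.6; it lets the plate pass from 1.35 up). It turns clockwise seen from above as the value grows and stays where left; friction 0.04 N m. Found nearly closed, 0 to 0.2.
- latch_grip (a point): on the latch's axis at mid-height of its black grip bar (x = 38, y = -149, z = 128.5 mm of the mixer). The bar is 44 mm long, centred on the axis, lying along the arm, 10 mm wide, 24 mm high; the point's -x axis points along the arm. The steel arm below it, 5 mm thick, reaches 30 mm from the axis and passes 1.5 mm above the plate.
- rack: bright metal flask rack, fixed, 110 (x) x 200 (y) x 39 mm; origin at the centre of its underside, open front to -x (roughly to the robot). Floor 4 mm thick. Three bays side by side, 60 mm wide and 31 mm high, parted by 4 mm walls, under a 4 mm deck; deck and walls begin at x = -26 mm. Back wall's inner face at x = 47 mm: a flask right at the back has its origin at x = -3 mm, its cap out in front.
- rack_bay0 (a point): middle of the mouth of the left bay, on the rack's floor below the deck's front edge (x = -26, y = 64, z = 4 mm of the rack)
- rack_bay1 (a point): middle of the mouth of the middle bay, on the rack's floor below the deck's front edge (x = -26, y = 0, z = 4 mm of the rack)
- rack_bay2 (a point): middle of the mouth of the right bay, on the rack's floor below the deck's front edge (x = -26, y = -64, z = 4 mm of the rack)
- mat: dark rubber mat, 150 (x) x 290 (y) x 3 mm, fixed on the bench; origin at the centre of its underside, top 3 mm up.
- flask_0: flat clear culture flask, 100 x 51 x 23 mm, 0.07 kg, lying flat; origin mid-length on its underside, x along its length towards the cap, z up. The 51 mm wide, 22 mm high body runs from x = -50 to +35 mm (shoulder bevelled), the round cap (see its point) from 35 to 50. It can be gripped across body or cap. Two or three flasks are present; an absent one has no pose.
- flask_1: flat clear culture flask, 100 x 51 x 23 mm, 0.07 kg, lying flat; origin mid-length on its underside, x along its length towards the cap, z up. The 51 mm wide, 22 mm high body runs from x = -50 to +35 mm (shoulder bevelled), the round cap (see its point) from 35 to 50. It can be gripped across body or cap. Two or three flasks are present; an absent one has no pose.
- flask_2: flat clear culture flask, 100 x 51 x 23 mm, 0.07 kg, lying flat; origin mid-length on its underside, x along its length towards the cap, z up. The 51 mm wide, 22 mm high body runs from x = -50 to +35 mm (shoulder bevelled), the round cap (see its point) from 35 to 50. It can be gripped across body or cap. Two or three flasks are present; an absent one has no pose.
- flask_0_cap (a point): centre of the screw cap of flask_0, 41 mm from its origin along x and 11 mm up; the cap is a cylinder 22.5 mm in diameter, 18 mm long, lying along x
- flask_1_cap (a point): centre of the screw cap of flask_1, 41 mm from its origin along x and 11 mm up; the cap is a cylinder 22.5 mm in diameter, 18 mm long, lying along x
- flask_2_cap (a point): centre of the screw cap of flask_2, 41 mm from its origin along x and 11 mm up; the cap is a cylinder 22.5 mm in diameter, 18 mm long, lying along x
- timer: small white timer, 66 x 66 x 21 mm; leave alone
- forceps: forceps, 14 x 133 x 10 mm; leave alone
- reagent_0: bottle, 56 x 56 x 104 mm; leave alone

How it is judged:
On the way, in this order (a step that is already met when the one before it is completed fails the run):
1. the latch is turned aside, clear of the plate (value of joint latch above 1.3 rad), for 0.1 s.
2. the plate has come straight and level up its pins: raised at least 15 mm, still centred over the mixer within 10 mm, tilted less than 0.09 rad (z of plate in the frame of mixer above 0.115 m and horizontal distance between plate and mixer below 0.01 m and angle between plate's own z axis and vertical below 0.09 rad), for 0.05 s.
3. the plate lies flat and released on the mat, its centre within 40 mm of the mat's centre (height (world z) of plate below 0.01 m and horizontal distance between plate and mat below 0.04 m and angle between plate's own z axis and vertical below 0.06 rad and contact force between plate and the fingers below 0.1 N), for 0.2 s.
4. every flask lies flat in a bay of the rack, cap outwards, within about 11 mm of the back stop (x of each of flask_0, flask_1, flask_2 in the frame of rack above -0.014 m and x of each of flask_0_cap, flask_1_cap, flask_2_cap in the frame of rack below -0.03 m and y of flask_0 in the frame of rack between -0.1 and 0.1 m and z of each of flask_0, flask_1, flask_2 in the frame of rack below 0.012 m and angle between each of flask_0, flask_1, flask_2's own z axis and vertical below 0.12 rad and y of flask_1 in the frame of rack between -0.1 and 0.1 m and y of flask_2 in the frame of rack between -0.1 and 0.1 m), for 0.2 s.
5. the plate is fully home on its pins (z of plate in the frame of mixer between 0.096 and 0.104 m and horizontal distance between plate and mixer below 0.006 m and angle between plate's own z axis and vertical below 0.05 rad), for 0.2 s.
6. the latch is turned back over the plate (value of joint latch below 0.35 rad), for 0.1 s.
At the end, for the whole second after the job is handed in: Every flask lies flat (within 0.12 rad) in a bay of the rack, cap outwards, within about 11 mm of the back stop; the plate is level on its pins, its underside on its rests within 4 mm; the latch is within 0.35 rad of closed; all at rest (all of step 4 and all of step 5 and value of joint latch below 0.35 rad and linear speed of each of plate, flask_0, flask_1, flask_2 below 0.02 m/s); the robot touches nothing.
It fails at once if a flask is tipped up by more than 40 degrees (angle between any of flask_0, flask_1, flask_2's own z axis and vertical above 0.7 rad).
It fails at once if another thing on the bench is moved by more than 30 mm (distance of any of timer, forceps, reagent_0 from where it was at the start of the episode above 0.03 m).
Of flask_0, flask_1, flask_2 only 2 to 3 are there at a start; the rules pass over those that are not, and their reading is None.
At some moment in a run one of flask_0, flask_1, flask_2 may be knocked a few centimetres aside while the robot is not near it.
It also fails if it takes over 210 s, if anything falls off the work surface, if the arm or the gripper's body presses on something with over 40 N, if the wrist force passes 120 N, or if a joint passes its speed limit or range.

## Working session

There is one attempt and no reset: what is moved stays moved. The work goes in short steps, Python scripts to look and compute and a tool call to move; the robot and the scene stay as the last step left them, time stands still between calls to the robot, and variables do not carry over. Pictures are saved under pics/ and viewed, about 12 in all and at most 16, crops included, and the job is handed in when it is done.

Besides the shell and the picture viewer there is one more tool, called as a command line: name --pt "numbers of a row" for each row, then --argument value for the rest. servo_tool: Moves the arm, as the interface text tells. Its arguments: {"type":"object","properties":{"series":{"type":"array"}},"required":["series"]}

```bash
mkdir -p pics; cat > h.py <<'E'
import numpy as np, cv2
from station import *
from scipy.spatial.transform import Rotation as R
def P(n):
    p=camera_params(n); return p
def ray(n,px,st=None):
    """origin, dir in world"""
    p=camera_params(n); K=np.array(p['mtx']); u,v=px
    x=(u-K[0,2])/K[0,0]; y=(v-K[1,2])/K[1,1]
    if n=='wrist':
        st=st or state(); T=np.array(p['hand_eye']); r=np.hypot(x,y)
        d=np.array([np.sin(r)*x/max(r,1e-9),np.sin(r)*y/max(r,1e-9),np.cos(r)])
        Rw=R.from_rotvec(st['ee_rot']).as_matrix()
        return Rw@T[:3,3]+np.array(st['ee_pos']), Rw@T[:3,:3]@d
    Rm=cv2.Rodrigues(np.array(p['rvec'],float))[0]; t=np.array(p['tvec'],float).ravel()
    d=Rm.T@np.array([x,y,1.]); return -Rm.T@t, d/np.linalg.norm(d)
def atz(n,px,z,st=None):
    o,d=ray(n,px,st); return o+d*(z-o[2])/d[2]
def tri(rays):
    A=np.zeros((3,3));b=np.zeros(3)
    for o,d in rays:
        M=np.eye(3)-np.outer(d,d);A+=M;b+=M@o
    return np.linalg.solve(A,b)
def proj(n,X,st=None):
    p=camera_params(n);K=np.array(p['mtx']);X=np.atleast_2d(np.array(X,float))
    if n=='wrist':
        st=st or state();T=np.array(p['hand_eye']);Rw=R.from_rotvec(st['ee_rot']).as_matrix()
        c=((X-np.array(st['ee_pos']))@Rw-T[:3,3])@T[:3,:3]
        th=np.arctan2(np.hypot(c[:,0],c[:,1]),c[:,2]);ph=np.arctan2(c[:,1],c[:,0])
        return np.c_[K[0,2]+K[0,0]*th*np.cos(ph),K[1,2]+K[1,1]*th*np.sin(ph)]
    c=X@cv2.Rodrigues(np.array(p['rvec'],float))[0].T+np.array(p['tvec'],float).ravel()
    return np.c_[K[0,2]+K[0,0]*c[:,0]/c[:,2],K[1,2]+K[1,1]*c[:,1]/c[:,2]]
def save(n,f,crop=None,s=1,draw=None):
    im=camera(n)[...,::-1].copy()
    if draw is not None:
        for q in draw: cv2.circle(im,tuple(int(round(a)) for a in q),2,(0,0,255),-1)
    if crop: x0,y0,x1,y1=crop; im=im[y0:y1,x0:x1]
    if s!=1: im=cv2.resize(im,None,fx=s,fy=s,interpolation=cv2.INTER_CUBIC)
    cv2.imwrite('pics/'+f,im)
E
python3 - <<'E'
from h import *
np.set_printoptions(precision=3,suppress=True)
for n in ['top','side']:
    save(n,n+'0.png')
    o,d=ray(n,(320,200)); print(n,o,d)
    for t in ['plate','latch','rack','mat','flask_0','flask_0_cap','mixer','timer','forceps','reagent_0','plate_handle']:
        for m in masks_of(n,t):
            if m['conf']>.3:
                c=max(cv2.findContours(m['mask'].astype(np.uint8),0,2)[0],key=cv2.contourArea)
                print(n,t,round(m['conf'],2),np.round(m['pixel']),np.round(cv2.boxPoints(cv2.minAreaRect(c))).astype(int).tolist(),m['mask'].sum())
print(camera_params('wrist'),state(),grasp_offset)
E
```

```text
top [ 0.412 -0.015  1.181] [ 0.09  -0.001 -0.996]
top plate 0.58 [322. 202.] [[272, 182], [368, 178], [370, 219], [274, 223]] 3222
top latch 0.66 [373. 183.] [[364, 181], [384, 181], [384, 186], [364, 186]] 103
top rack 0.58 [197. 207.] [[163, 190], [233, 187], [235, 224], [165, 227]] 2448
top mat 0.8 [431. 182.] [[379, 206], [381, 155], [478, 160], [476, 211]] 4803
top flask_0 0.81 [349. 200.] [[340, 188], [355, 188], [355, 211], [340, 211]] 313
top flask_0_cap 0.71 [349. 199.] [[341, 188], [355, 188], [355, 211], [341, 211]] 309
top mixer 0.76 [318. 220.] [[274, 221], [370, 219], [370, 235], [274, 238]] 2465
top mixer 0.69 [352. 202.] [[340, 188], [355, 188], [355, 211], [340, 211]] 327
top timer 0.6 [272. 255.] [[258, 251], [279, 239], [290, 259], [269, 270]] 510
top forceps 0.62 [320. 221.] [[274, 222], [370, 219], [371, 234], [274, 238]] 2271
top reagent_0 0.73 [260. 161.] [[247, 152], [264, 144], [273, 163], [257, 172]] 337
top plate_handle 0.81 [318. 202.] [[273, 181], [368, 178], [369, 220], [274, 222]] 3015
side [0.129 0.981 0.512] [ 0.322 -0.875 -0.361]
side plate 0.97 [314
[... 917 characters left out ...]
25.383],
       [  0.   , 309.707, 200.111],
       [  0.   ,   0.   ,   1.   ]]), 'hand_eye': array([[-0.   , -0.95 , -0.313,  0.081],
       [ 1.   , -0.   ,  0.   , -0.   ],
       [-0.   , -0.313,  0.95 , -0.165],
       [ 0.   ,  0.   ,  0.   ,  1.   ]])} {'time': 1.2, 'q': array([ 1.079,  0.351,  1.652,  0.   ,  1.139, -0.085]), 'qd': array([ 0.   , -0.002,  0.   , -0.   ,  0.   , -0.   ]), 'joint_torque': array([ -0.003, -50.603, -29.164,  -0.   ,   0.001,  -0.   ]), 'ee_pos': array([0.218, 0.505, 0.208]), 'ee_rot': array([-0.635, -3.077,  0.   ]), 'wrist_force': array([-0.062,  0.543, -0.687]), 'wrist_torque': array([-0.015,  0.047,  0.001]), 'grip_width': 0.08534087544011794} 0.0187
```

```bash
python3 -c "
import cv2,numpy as np
cv2.imwrite('pics/both.png',cv2.resize(np.vstack([cv2.imread('pics/top0.png'),cv2.imread('pics/side0.png')]),None,fx=.75,fy=.75))"
```

```text
(no output)
```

View pics/top0.png

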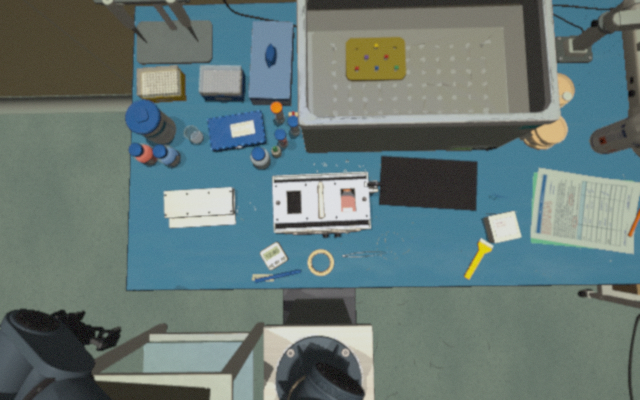

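View pics/side0.png

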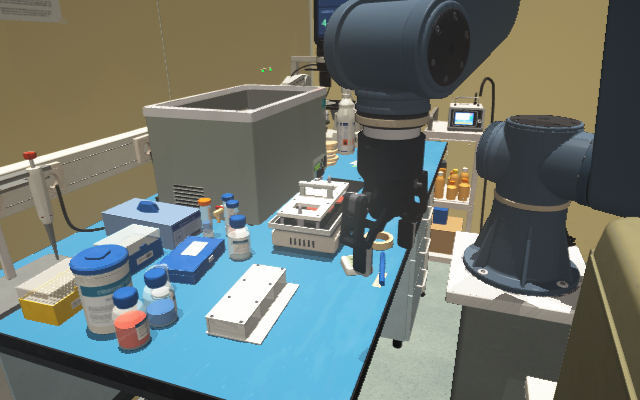

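The top view shows the plate at (322,202), latch at (373,185), mat at (430,183), rack at (199,208) and a red-tinted flask through the right window at (348,199). A tall grey bath stands behind the mixer. Next I'll work out rough poses.

```bash
python3 - <<'E'
from h import *
np.set_printoptions(precision=3,suppress=True)
def f(px,z): return atz('top',px,z)
print('plate',[f(p,.11) for p in [[272,182],[368,178],[370,219],[274,223]]])
print('rackdeck',[f(p,.039) for p in [(164,190),(234,187),(235,215),(165,219)]])
print('mat',[f(p,.003) for p in [[379,206],[381,155],[478,160],[476,211]]])
print('latch',f((374,184),.13)); print('flask',f((349,200),.095))
# bath
print('bath top',[f(p,.25) for p in [(300,118),(558,118)]],'base',[f(p,0) for p in [(303,150),(550,148)]])
print('handle tri',tri([ray('top',(321,199)),ray('side',(322,183))]))
E
```

```text
plate [array([0.561, 0.115, 0.11 ]), array([ 0.567, -0.149,  0.11 ]), array([ 0.455, -0.151,  0.11 ]), array([0.448, 0.11 , 0.11 ])]
rackdeck [array([0.553, 0.442, 0.039]), array([0.558, 0.235, 0.039]), array([0.476, 0.232, 0.039]), array([0.468, 0.437, 0.039])]
mat [array([ 0.497, -0.193,  0.003]), array([ 0.652, -0.204,  0.003]), array([ 0.631, -0.495,  0.003]), array([ 0.477, -0.48 ,  0.003])]
latch [ 0.547 -0.162  0.13 ]
flask [ 0.509 -0.097  0.095]
bath top [array([0.697, 0.029, 0.25 ]), array([ 0.683, -0.59 ,  0.25 ])] base [array([0.673, 0.033, 0.   ]), array([ 0.664, -0.714,  0.   ])]
handle tri [ 0.5   -0.022  0.146]
```

servo_tool --pt "29 -20 12 0 0 6 85" --pt "29 -20 12 0 0 6 85" --pt "29 -20 12 0 0 6 85" --pt "29 -20 12 0 0 6 85" --pt "29 -20 12 0 0 0 85" --pt "29 -20 12 0 0 0 85" --pt "29 -20 12 0 0 0 85" --pt "0 0 0 0 0 0 85"

```text
time: 1.87
ee_pos: [0.4265, 0.3577, 0.2957]
ee_rot: [-0.058, 3.14, -0.004]
wrist_force: [0.6, -0.1, 0.5]
grip_width: 0.0853
```

```bash
python3 - <<'E'
from h import *
np.set_printoptions(precision=3,suppress=True)
s=state();print(s['ee_pos'],s['ee_rot'],s['time'])
save('wrist','w_rack.png')
np.save('s_rack.npy',np.r_[s['ee_pos'],s['ee_rot']])
for m in masks_of('wrist','rack'):
    c=max(cv2.findContours(m['mask'].astype(np.uint8),0,2)[0],key=cv2.contourArea)
    b=cv2.boxPoints(cv2.minAreaRect(c));print(m['conf'],b.tolist(),[atz('wrist',p,.039) for p in b])
E
```

```text
[0.427 0.358 0.296] [-0.058  3.14  -0.004] 1.8667
0.56 [[244.5330810546875, 169.11666870117188], [382.4212951660156, 166.962158203125], [383.5902099609375, 241.77203369140625], [245.70199584960938, 243.92654418945312]] [array([0.437, 0.245, 0.039]), array([0.427, 0.439, 0.039]), array([0.542, 0.452, 0.039]), array([0.555, 0.241, 0.039])]
0.47 [[38.38539505004883, 154.49290466308594], [160.74644470214844, 137.8072967529297], [177.52333068847656, 260.83770751953125], [55.16227722167969, 277.5233154296875]] [array([ 0.407, -0.2  ,  0.039]), array([0.391, 0.112, 0.039]), array([0.597, 0.116, 0.039]), array([ 0.689, -0.248,  0.039])]
```

View pics/w_rack.png

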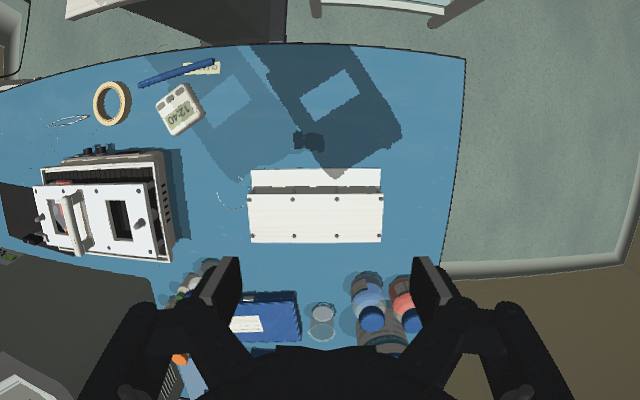

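servo_tool --pt "7 -41 0 0 0 0 85" --pt "7 -41 0 0 0 0 85" --pt "7 -41 0 0 0 0 85" --pt "7 -41 0 0 0 0 85" --pt "7 -41 0 0 0 0 85" --pt "7 -41 0 0 0 0 85" --pt "7 -41 0 0 0 0 85" --pt "7 -41 0 0 0 0 85"

```text
time: 2.63
ee_pos: [0.4699, 0.0346, 0.289]
ee_rot: [0.092, -3.131, 0.003]
wrist_force: [1.8, 1.0, 0.4]
grip_width: 0.085
```

servo_tool --pt "0 -41 0 0 0 0 85" --pt "0 -41 0 0 0 0 85" --pt "0 0 0 0 0 0 85"

```text
time: 2.88
ee_pos: [0.4686, -0.053, 0.2875]
ee_rot: [0.091, -3.129, 0.003]
wrist_force: [-0.3, -0.0, 0.3]
grip_width: 0.0851
```

```bash
python3 - <<'E'
from h import *
np.set_printoptions(precision=3,suppress=True)
s=state();print(s['ee_pos'],s['ee_rot'],s['time'])
save('wrist','w_mix.png')
np.save('s_mix.npy',np.r_[s['ee_pos'],s['ee_rot']])
for t in ['plate','latch','flask_0','mat']:
  for m in masks_of('wrist',t):
    if m['conf']<.3: continue
    c=max(cv2.findContours(m['mask'].astype(np.uint8),0,2)[0],key=cv2.contourArea)
    b=cv2.boxPoints(cv2.minAreaRect(c));print(t,m['conf'],m['pixel'],b.round().tolist())
E
```

```text
[ 0.469 -0.053  0.288] [ 0.091 -3.129  0.003] 2.8833
plate 0.57 [351.0, 207.1] [[241.0, 254.0], [244.0, 157.0], [464.0, 164.0], [461.0, 260.0]]
latch 0.89 [234.4, 239.3] [[209.0, 245.0], [211.0, 226.0], [257.0, 231.0], [255.0, 250.0]]
latch 0.72 [351.9, 208.0] [[241.0, 255.0], [244.0, 157.0], [464.0, 164.0], [461.0, 261.0]]
flask_0 0.77 [295.4, 196.9] [[276.0, 180.0], [309.0, 180.0], [309.0, 228.0], [276.0, 228.0]]
mat 0.97 [160.9, 207.5] [[83.0, 241.0], [94.0, 157.0], [243.0, 176.0], [232.0, 260.0]]
```

View pics/w_mix.png

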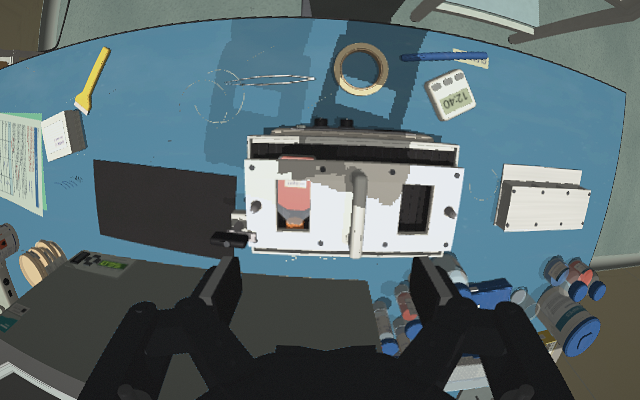

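The wrist view shows the plate with its handle at (357,213), pins near (257,206) and (449,213), and the latch bar at (232,239). A red flask shows in the window at (293,200).

```bash
python3 - <<'E'
from h import *
np.set_printoptions(precision=4,suppress=True)
v=np.load('s_mix.npy');s={'ee_pos':v[:3],'ee_rot':v[3:]}
im=cv2.imread('pics/w_mix.png')
W=lambda p,z: atz('wrist',p,z,s)
c=[W(p,.11) for p in [(246,252),(247,163),(462,172),(461,258)]];print(np.array(c),np.mean(c,0))
print('mat',np.array([W(p,.003) for p in [(94,159),(237,176),(230,263),(84,241)]]))
print('latch',W((232,239),.1285), tri([ray('wrist',(232,239),s),ray('top',(373.5,183))]))
v=np.load('s_rack.npy');s2={'ee_pos':v[:3],'ee_rot':v[3:]}
print('rack',np.array([atz('wrist',p,.039,s2) for p in [(247,194),(383,194),(383,242),(249,243)]]),np.array([atz('wrist',p,.004,s2) for p in [(251,170),(381,168)]]))
cv2.imwrite('pics/zoom1.png',cv2.resize(im[110:280,195:480],None,fx=2.8,fy=2.8,interpolation=cv2.INTER_CUBIC))
E
```

```text
[[ 0.5729 -0.1478  0.11  ]
 [ 0.4584 -0.1437  0.11  ]
 [ 0.4526  0.112   0.11  ]
 [ 0.5688  0.1359  0.11  ]] [ 0.5132 -0.0109  0.11  ]
mat [[ 0.4782 -0.4727  0.003 ]
 [ 0.5009 -0.1868  0.003 ]
 [ 0.6543 -0.206   0.003 ]
 [ 0.6492 -0.5413  0.003 ]]
latch [ 0.547  -0.1596  0.1285] [ 0.5516 -0.1625  0.1191]
rack [[0.4793 0.2453 0.039 ]
 [0.4721 0.4424 0.039 ]
 [0.5485 0.4502 0.039 ]
 [0.5587 0.2442 0.039 ]] [[0.4515 0.2439 0.004 ]
 [0.4414 0.4428 0.004 ]]
```

View pics/zoom1.png

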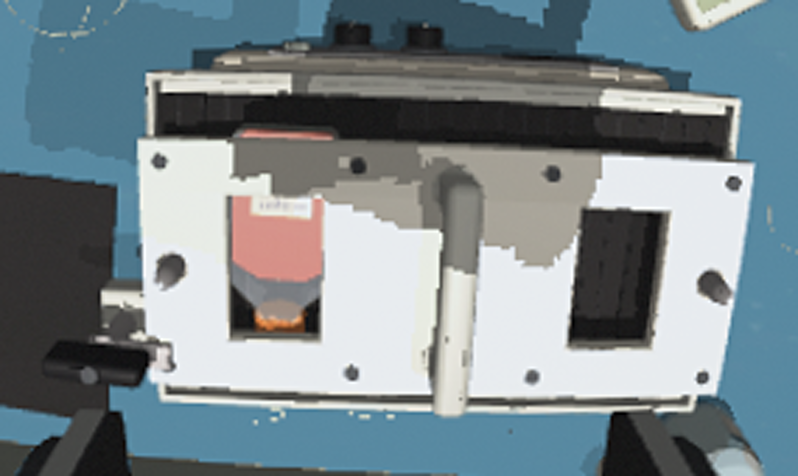

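The zoom shows one flask (red) in the right window and the left window empty. The handle bar runs vertically at (455,290). The latch bar runs from (45,358) to (145,370), nearly closed. In this picture the flask's orange cap seems to point away from the robot; I'll check that once the plate is off. Next I go to the latch with the jaws turned across the bar.

servo_tool --pt "10 -14 -5 0 0 7 60" --pt "10 -14 -5 0 0 7 60" --pt "10 -14 -5 0 0 7 60" --pt "10 -14 -5 0 0 7 60" --pt "10 -14 -5 0 0 7 60" --pt "10 -14 -5 0 0 7 60" --pt "10 -14 -5 0 0 7 60" --pt "10 -14 -5 0 0 7 60"

```text
time: 3.8
ee_pos: [0.559, -0.1279, 0.2464]
ee_rot: [1.523, -2.717, 0.039]
wrist_force: [-0.6, -0.1, 0.3]
grip_width: 0.0599
```

servo_tool --pt "1 0 -5 0 0 7 60" --pt "1 0 -5 0 0 7 60" --pt "1 0 -5 0 0 7 60" --pt "1 0 -5 0 0 7 60" --pt "0 0 0 0 0 0 60" --pt "0 0 0 0 0 0 60"

```text
time: 4.3
ee_pos: [0.5719, -0.0137, 0.2038]
ee_rot: [1.923, -2.355, 0.247]
wrist_force: [0.7, 0.5, 0.7]
grip_width: 0.06
```

```bash
python3 - <<'E'
from h import *
np.set_printoptions(precision=4,suppress=True)
s=state();print(s['ee_pos'],s['ee_rot'],s['time'],s['q'])
M=R.from_rotvec(s['ee_rot']).as_matrix();print('toolx ang',np.degrees(np.arctan2(M[1,0],M[0,0])),'z',M[:,2])
save('wrist','w_latch.png',(140,100,540,400),2)
for t in ['latch','plate']:
  for m in masks_of('wrist',t)[:1]:
    c=max(cv2.findContours(m['mask'].astype(np.uint8),0,2)[0],key=cv2.contourArea)
    b=cv2.boxPoints(cv2.minAreaRect(c));print(t,m['conf'],m['pixel'],b.round().tolist(),atz('wrist',m['pixel'],.14))
E
```

```text
[ 0.5719 -0.0137  0.2038] [ 1.9234 -2.3547  0.2473] 4.3 [-0.0137  0.3861  1.6252 -0.205   1.104  -2.8643]
toolx ang -101.85590583094613 z [ 0.0318 -0.1823 -0.9827]
latch 0.68 [325.0, 46.2] [[311.0, 13.0], [327.0, 10.0], [339.0, 72.0], [323.0, 75.0]] [ 0.5481 -0.1519  0.14  ]
plate 0.83 [392.8, 181.3] [[310.0, 66.0], [433.0, 39.0], [493.0, 308.0], [369.0, 335.0]] [ 0.5176 -0.0363  0.14  ]
```

View pics/w_latch.png

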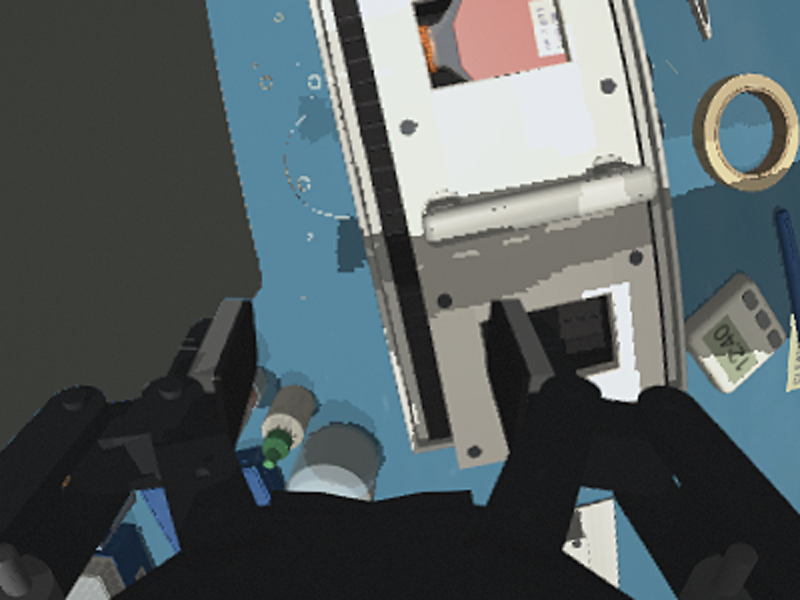

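The wrist joint hit its end stop, because that side of its range is the short one. I'll unwind to the equivalent yaw, with tool x at about +88°.

```bash
cat >> h.py <<'E'
def Rdown(deg):
    a=np.radians(deg); x=np.array([np.cos(a),np.sin(a),0]); z=np.array([0,0,-1.]); return np.c_[x,np.cross(z,x),z]
def plan(p,deg,show=True):
    s=state(); M=R.from_rotvec(s['ee_rot']).as_matrix()
    d=(np.array(p)-s['ee_pos'])*1000; r=np.degrees(R.from_matrix(Rdown(deg)@M.T).as_rotvec())
    n=int(np.ceil(max(np.linalg.norm(d)/40,np.linalg.norm(r)/7))) or 1
    print('t',round(s['time'],1),'pos',s['ee_pos'].round(4),'yaw',np.degrees(np.arctan2(M[1,0],M[0,0])).round(1),'total',d.round(1),r.round(1),'rows',n,'each',(d/n).round(1),(r/n).round(2),'F',s['wrist_force'].round(1),'w',round(s['grip_width']*1000,1))
E
python3 -c "
from h import *
plan((.549,-.165,.24),88)"
```

```text
t 4.5 pos [ 0.5722 -0.0162  0.2044] yaw -102.1 total [ -23.2 -148.8   35.6] [   4.1  -15.4 -169.5] rows 25 each [-0.9 -6.   1.4] [ 0.16 -0.61 -6.78] F [-0.7 -1.1  0.6] w 60.0
```

servo_tool --pt "-1 -6 5 0.2 -0.6 -6.8 60" --pt "-1 -6 5 0.2 -0.6 -6.8 60" --pt "-1 -6 5 0.2 -0.6 -6.8 60" --pt "-1 -6 5 0.2 -0.6 -6.8 60" --pt "-1 -6 5 0.2 -0.6 -6.8 60" --pt "-1 -6 5 0.2 -0.6 -6.8 60" --pt "-1 -6 5 0.2 -0.6 -6.8 60" --pt "-1 -6 5 0.2 -0.6 -6.8 60"

```text
time: 5.12
ee_pos: [0.5647, -0.0722, 0.2495]
ee_rot: [0.559, -3.013, 0.201]
wrist_force: [-0.7, -0.9, -0.2]
grip_width: 0.0599
```

servo_tool --pt "-1 -6 0 0.2 -0.6 -6.8 60" --pt "-1 -6 0 0.2 -0.6 -6.8 60" --pt "-1 -6 0 0.2 -0.6 -6.8 60" --pt "-1 -6 0 0.2 -0.6 -6.8 60" --pt "-1 -6 0 0.2 -0.6 -6.8 60" --pt "-1 -6 0 0.2 -0.6 -6.8 60" --pt "-1 -6 0 0.2 -0.6 -6.8 60" --pt "-1 -6 0 0.2 -0.6 -6.8 60"

```text
time: 5.78
ee_pos: [0.5576, -0.1317, 0.2559]
ee_rot: [-0.967, -2.955, 0.11]
wrist_force: [-0.8, 0.8, 0.2]
grip_width: 0.0599
```

servo_tool --pt "-1 -6 0 0.2 -0.6 -6.8 60" --pt "-1 -6 0 0.2 -0.6 -6.8 60" --pt "-1 -6 0 0.2 -0.6 -6.8 60" --pt "-1 -6 0 0.2 -0.6 -6.8 60" --pt "-1 -6 0 0.2 -0.6 -6.8 60" --pt "-1 -6 0 0.2 -0.6 -6.8 60" --pt "-1 -6 0 0.2 -0.6 -6.8 60" --pt "-1 -6 0 0.2 -0.6 -6.8 60"

```text
time: 6.45
ee_pos: [0.5488, -0.1918, 0.2609]
ee_rot: [2.273, 2.145, 0.01]
wrist_force: [-0.2, -0.9, 0.2]
grip_width: 0.06
```

```bash
python3 -c "
from h import *
plan((.549,-.165,.24),88)"
```

```text
t 6.5 pos [ 0.5488 -0.1918  0.2609] yaw 86.7 total [  0.2  26.8 -20.9] [0.4 0.9 1.3] rows 1 each [  0.2  26.8 -20.9] [0.4  0.89 1.31] F [-0.2 -0.9  0.2] w 60.0
```

servo_tool --pt "0 22 -20 0.4 0.9 1.3 60" --pt "0 5 0 0 0 0 60" --pt "0 0 0 0 0 0 60"

```text
time: 6.7
ee_pos: [0.5486, -0.1693, 0.2429]
ee_rot: [2.275, 2.161, 0.004]
wrist_force: [-0.3, -0.4, 0.7]
grip_width: 0.0601
```

```bash
python3 - <<'E'
from h import *
np.set_printoptions(precision=4,suppress=True)
plan((.549,-.165,.24),88)
mix=np.array([.508,-.019]);a=.03;A=np.array([[np.cos(a),-np.sin(a)],[np.sin(a),np.cos(a)]])
pts=[np.r_[mix+A@np.array([x,y]),z] for x,y,z in [(38,-149,.1405),(0,-118,.132),(0,118,.132),(-48,0,.048+.1),(48,0,.148)] for x,y in [(x/1e3,y/1e3)]]
save('wrist','w_latch2.png',(120,60,520,360),2,proj('wrist',pts))
for t in ['latch']:
  for m in masks_of('wrist',t)[:1]:
    c=max(cv2.findContours(m['mask'].astype(np.uint8),0,2)[0],key=cv2.contourArea)
    b=cv2.boxPoints(cv2.minAreaRect(c));print(t,m['conf'],m['pixel'],b.round().tolist(),atz('wrist',m['pixel'],.14))
E
```

```text
t 6.7 pos [ 0.5486 -0.1693  0.2429] yaw 87.0 total [ 0.4  4.3 -2.9] [0.1 0.2 1. ] rows 1 each [ 0.4  4.3 -2.9] [0.07 0.24 0.96] F [-0.3 -0.4  0.7] w 60.1
latch 0.56 [325.6, 178.6] [[318.0, 150.0], [332.0, 150.0], [332.0, 208.0], [318.0, 208.0]] [ 0.5486 -0.1568  0.14  ]
```

View pics/w_latch2.png

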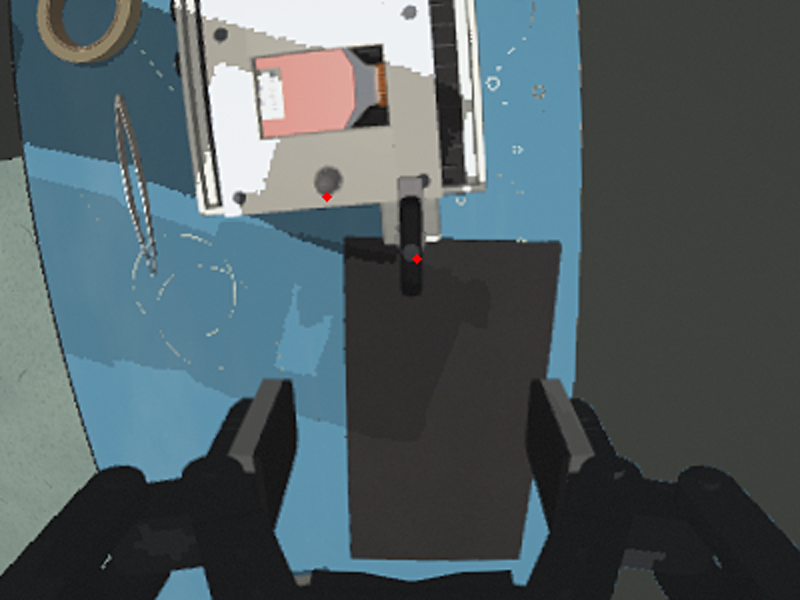

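The latch bar runs along y, from zoom (410,195) to (410,295), with the screw on its axis at zoom (412,250). The flask's cap does point to +x.

```bash
python3 - <<'E'
from h import *
np.set_printoptions(precision=4,suppress=True)
print('latch axis',atz('wrist',(326,185),.1405),'bar ends',atz('wrist',(324.5,158),.1405),atz('wrist',(326,207),.1405),'pinR',atz('wrist',(283,149),.132))
v=np.load('s_mix.npy');s={'ee_pos':v[:3],'ee_rot':v[3:]}
z=lambda x,y:(195+x/2.8,110+y/2.8)
L=atz('wrist',z(702,278),.132,s);Rr=atz('wrist',z(178,262),.132,s);print('pins from mix view',L,Rr)
print('latch',atz('wrist',z(89,374),.1405,s))
print('handle ends',atz('wrist',z(460,180),.148,s),atz('wrist',z(449,412),.148,s))
print('tri latch',tri([ray('wrist',(326,185)),ray('wrist',z(89,374),s)]),'pinR',tri([ray('wrist',(283,149)),ray('wrist',z(178,262),s)]))
E
```

```text
latch axis [ 0.5486 -0.1626  0.1405] bar ends [ 0.5486 -0.138   0.1405] [ 0.5476 -0.1835  0.1405] pinR [ 0.5116 -0.1291  0.132 ]
pins from mix view [0.4945 0.0867 0.132 ] [ 0.5    -0.1269  0.132 ]
latch [ 0.5484 -0.1643  0.1405]
handle ends [ 0.4571 -0.0206  0.148 ] [ 0.5512 -0.0161  0.148 ]
tri latch [ 0.5485 -0.1636  0.1401] pinR [ 0.5082 -0.1324  0.1079]
```

servo_tool --pt "0 6 -20 0 0 2 50" --pt "0 0 -20 0 0 0 40" --pt "0 0 -20 0 0 0 40" --pt "0 0 -20 0 0 0 40" --pt "0 0 -20 0 0 0 40" --pt "0 0 0 0 0 0 40"

```text
time: 7.3
ee_pos: [0.5512, -0.1681, 0.1454]
ee_rot: [2.228, 2.194, 0.01]
wrist_force: [-0.7, -0.5, -0.6]
grip_width: 0.04
```

```bash
python3 -c "
from h import *
plan((.5485,-.163,.121),89)"
```

```text
t 7.3 pos [ 0.5512 -0.1681  0.1454] yaw 89.1 total [ -2.7   5.1 -24.4] [ 0.3  0.9 -0.1] rows 1 each [ -2.7   5.1 -24.4] [ 0.35  0.87 -0.12] F [-0.7 -0.5 -0.6] w 40.0
```

servo_tool --pt "-2 4 -8 0.2 0.5 0 40" --pt "0 2 -8 0.1 0.4 0 40" --pt "0 0 -7 0 0 0 40" --pt "0 0 0 0 0 0 40" --pt "0 0 0 0 0 0 0" --pt "0 0 0 0 0 0 0" --pt "0 0 0 0 0 0 0" --pt "0 0 0 0 0 0 0"

```text
time: 7.97
ee_pos: [0.5518, -0.1637, 0.126]
ee_rot: [2.235, 2.2, 0.002]
wrist_force: [0.2, 0.8, 0.3]
grip_width: 0.0003
```

```bash
python3 -c "
from h import *
plan((.5485,-.163,.121),-2)"
```

```text
t 8.0 pos [ 0.5518 -0.1637  0.126 ] yaw 89.1 total [-3.3  0.7 -5. ] [  0.4   0.1 -91.1] rows 14 each [-0.2  0.  -0.4] [ 0.03  0.   -6.51] F [0.2 0.8 0.3] w 0.3
```

The fingers closed on nothing, so I'll look.

```bash
python3 - <<'E'
from h import *
save('wrist','w3.png',(160,60,490,360),1.8,proj('wrist',[state()['ee_pos']]))
im=camera('side')[...,::-1];a=cv2.imread('pics/w3.png')
b=cv2.resize(im[130:280,250:440],(190*3,150*3))
cv2.imwrite('pics/w3.png',cv2.resize(np.hstack([cv2.resize(a,(495,450)),b]),None,fx=.75,fy=.75))
E
```

```text
(no output)
```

View pics/w3.png

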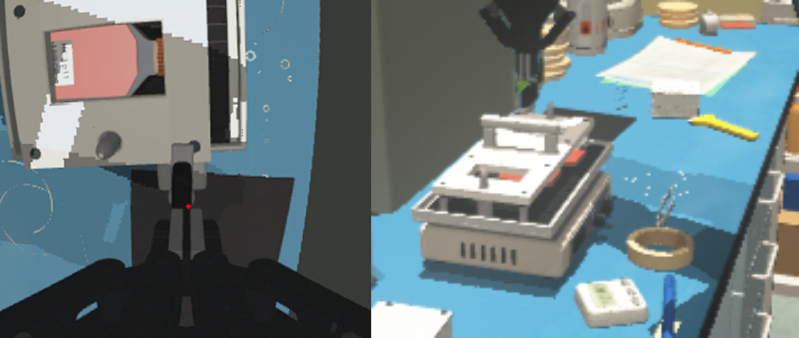

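The fingers are lined up with the bar but ended above it. I'll reopen, go lower in small steps while watching the force, and close again.

servo_tool --pt "0 0 0 0 0 0 40" --pt "0 0 0 0 0 0 40" --pt "-2 0 0 0.4 0 0 40" --pt "-2 0 -4 0 0 0 40" --pt "0 0 -4 0 0 0 40" --pt "0 0 0 0 0 0 40"

```text
time: 8.57
ee_pos: [0.5474, -0.1638, 0.1176]
ee_rot: [2.238, 2.203, 0.011]
wrist_force: [-0.3, -0.2, -0.4]
grip_width: 0.0402
```

servo_tool --pt "0 0 0 0 0 0 4" --pt "0 0 0 0 0 0 4" --pt "0 0 0 0 0 0 4" --pt "0 0 0 0 0 0 4"

```text
time: 8.9
ee_pos: [0.5497, -0.1641, 0.1181]
ee_rot: [2.236, 2.2, 0.016]
wrist_force: [-0.6, -0.0, 0.9]
grip_width: 0.0043
```

```bash
python3 - <<'E'
from h import *
s=state();p=np.array(s['ee_pos'])
dr=proj('wrist',[p,[.5485,-.163,.1405],[.5485,-.141,.1405]]);print(dr)
save('wrist','w4.png',(250,100,410,260),4,dr)
im=camera('side')[...,::-1];a=cv2.imread('pics/w4.png')
dd=proj('side',[p,[.5485,-.163,.1405]]);print(dd)
b=cv2.resize(im[120:220,280:380],(640,640))
cv2.imwrite('pics/w4.png',cv2.resize(np.hstack([a,b]),None,fx=.62,fy=.62))
E
```

```text
[[327.17696617 242.5585864 ]
 [325.51121921 259.24949869]
 [324.78699962 220.42929593]]
[[319.90782818 175.37171736]
 [320.05499203 168.2821919 ]]
```

View pics/w4.png

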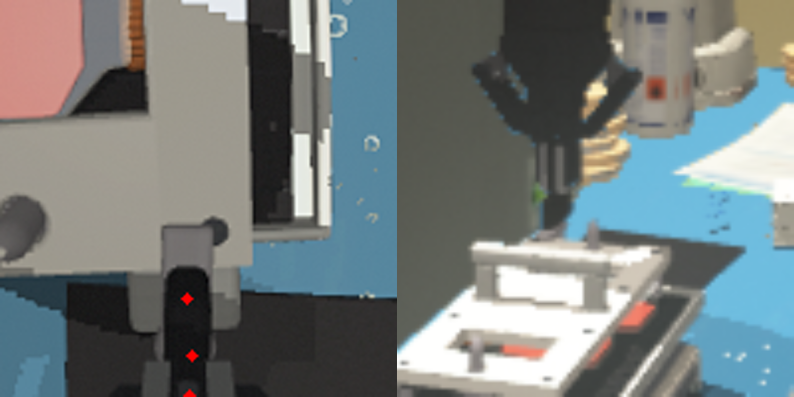

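The pictures suggest the fingertips are really at the bar's top, so I'll go lower, watching the force.

servo_tool --pt "0 0 0 0 0 0 40" --pt "0 0 0 0 0 0 40" --pt "0 0 0 0 0 0 40" --pt "-2 0 -4 0.4 0 0 40" --pt "0 0 -4 0 0 0 40" --pt "0 0 0 0 0 0 40"

```text
time: 9.5
ee_pos: [0.5461, -0.1638, 0.1087]
ee_rot: [-2.237, -2.201, -0.022]
wrist_force: [-0.4, -0.1, -0.1]
grip_width: 0.0397
```

servo_tool --pt "0 0 0 0 0 0 0" --pt "0 0 0 0 0 0 0" --pt "0 0 0 0 0 0 0" --pt "0 0 0 0 0 0 0"

```text
time: 9.83
ee_pos: [0.5494, -0.1638, 0.1087]
ee_rot: [2.238, 2.2, 0.03]
wrist_force: [-8.6, -1.7, 1.5]
grip_width: 0.0075
```

servo_tool --pt "0 0 0 0 0 0 30" --pt "0 0 0 0 0 0 30" --pt "0 0 0 0 0 0 30"

```text
time: 10.08
ee_pos: [0.5493, -0.1637, 0.1087]
ee_rot: [2.238, 2.201, 0.029]
wrist_force: [-0.1, 0.1, 0.0]
grip_width: 0.0302
```

```bash
python3 -c "
from h import *
plan((.5488,-.1635,.102),89);s=state();print(s['q'])
M=R.from_rotvec(s['ee_rot']).as_matrix();print(M)"
```

```text
t 10.1 pos [ 0.5493 -0.1637  0.1087] yaw 89.0 total [-0.5  0.2 -6.7] [-0.7  0.9 -0. ] rows 1 each [-0.5  0.2 -6.7] [-0.65  0.87 -0.04] F [-0.1  0.1  0. ] w 30.2
[-0.37903556  0.50616219  1.68744948  0.0200835   0.93827195 -0.3739905 ]
[[ 0.01675076  0.99974565  0.0151012 ]
 [ 0.99979156 -0.01692403  0.01141974]
 [ 0.01167241  0.01490676 -0.99982076]]
```

servo_tool --pt "0 0 -4 -0.7 0.9 0 30" --pt "-1 0 -3 0 0 0 30" --pt "0 0 0 0 0 0 30" --pt "0 0 0 0 0 0 0" --pt "0 0 0 0 0 0 0" --pt "0 0 0 0 0 0 0" --pt "0 0 0 0 0 0 0"

```text
time: 10.67
ee_pos: [0.5489, -0.1637, 0.1012]
ee_rot: [2.239, 2.201, -0.003]
wrist_force: [1.0, -0.2, -0.5]
grip_width: 0.0086
```

```bash
python3 -c "
from h import *
plan((.5488,-.1635,.102),-2)"
```

```text
t 10.7 pos [ 0.5489 -0.1637  0.1012] yaw 89.0 total [-0.1  0.2  0.8] [  0.1  -0.1 -91. ] rows 14 each [-0.   0.   0.1] [ 0.01 -0.01 -6.5 ] F [ 1.  -0.2 -0.5] w 8.6
```

It grips now (8.6 mm). Turn it clockwise.

servo_tool --pt "0 0 0 0 0 -7 0" --pt "0 0 0 0 0 -7 0" --pt "0 0 0 0 0 -7 0" --pt "0 0 0 0 0 -7 0" --pt "0 0 0 0 0 -7 0" --pt "0 0 0 0 0 -7 0" --pt "0 0 0 0 0 -7 0" --pt "0 0 0 0 0 0 0"

```text
time: 11.33
ee_pos: [0.549, -0.1636, 0.1012]
ee_rot: [2.964, 1.039, -0.003]
wrist_force: [1.4, -0.4, 0.0]
grip_width: 0.0084
```

```bash
python3 -c "
from h import *
plan((.5489,-.1637,.1012),2)"
```

```text
t 11.3 pos [ 0.549  -0.1636  0.1012] yaw 38.6 total [-0.1 -0.1  0. ] [  0.   -0.1 -36.6] rows 6 each [-0. -0.  0.] [ 0.   -0.02 -6.11] F [ 1.4 -0.4  0. ] w 8.4
```

servo_tool --pt "0 0 0 0 0 -7 0" --pt "0 0 0 0 0 -7 0" --pt "0 0 0 0 0 -7 0" --pt "0 0 0 0 0 -7 0" --pt "0 0 0 0 0 -7 0" --pt "0 0 0 0 0 -1 0" --pt "0 0 0 0 0 0 0" --pt "0 0 0 0 0 0 30"

```text
time: 12.0
ee_pos: [0.5491, -0.1637, 0.1011]
ee_rot: [-3.14, -0.089, 0.002]
wrist_force: [0.5, -0.5, 0.6]
grip_width: 0.0192
```

servo_tool --pt "0 0 0 0 0 0 30" --pt "0 0 0 0 0 0 30" --pt "0 0 20 0 0 0 30" --pt "0 0 30 0 0 0 50" --pt "-10 20 30 0 0 0 60" --pt "-15 40 25 0 0 0 60" --pt "-10 40 20 0 0 0 60" --pt "0 0 0 0 0 0 60"

```text
time: 12.67
ee_pos: [0.5136, -0.0702, 0.2244]
ee_rot: [-3.137, -0.116, 0.007]
wrist_force: [0.5, -1.0, 0.6]
grip_width: 0.0599
```

```bash
python3 - <<'E'
from h import *
plan((.508,-.018,.25),2)
s=state();np.save('s5.npy',np.r_[s['ee_pos'],s['ee_rot']])
save('wrist','w5.png');a=cv2.imread('pics/w5.png')
for t in ['latch','plate','plate_handle','flask_0']:
  for m in masks_of('wrist',t)[:2]:
    c=max(cv2.findContours(m['mask'].astype(np.uint8),0,2)[0],key=cv2.contourArea)
    print(t,m['conf'],m['pixel'],cv2.boxPoints(cv2.minAreaRect(c)).round().tolist())
cv2.imwrite('pics/w5c.png',cv2.resize(a[20:320,150:550],None,fx=2,fy=2,interpolation=cv2.INTER_CUBIC))
E
```

```text
t 12.7 pos [ 0.5136 -0.0702  0.2244] yaw 4.3 total [-5.6 52.2 25.6] [-0.1 -0.3 -2.3] rows 2 each [-2.8 26.1 12.8] [-0.06 -0.13 -1.13] F [ 0.5 -1.   0.6] w 59.9
latch 0.88 [430.1, 158.7] [[417.0, 188.0], [425.0, 128.0], [446.0, 131.0], [438.0, 190.0]]
latch 0.7 [75.7, 162.2] [[21.0, 132.0], [114.0, 122.0], [122.0, 193.0], [29.0, 203.0]]
plate 0.88 [274.3, 189.7] [[139.0, 246.0], [144.0, 125.0], [411.0, 136.0], [406.0, 257.0]]
plate 0.41 [281.2, 128.2] [[153.0, 130.0], [167.0, 61.0], [451.0, 121.0], [437.0, 190.0]]
plate_handle 0.74 [346.2, 195.9] [[325.0, 160.0], [366.0, 160.0], [366.0, 221.0], [325.0, 221.0]]
plate_handle 0.7 [275.4, 183.6] [[142.0, 247.0], [145.0, 127.0], [410.0, 135.0], [407.0, 255.0]]
flask_0 0.96 [345.4, 191.1] [[325.0, 221.0], [327.0, 159.0], [368.0, 161.0], [366.0, 222.0]]
```

View pics/w5c.png

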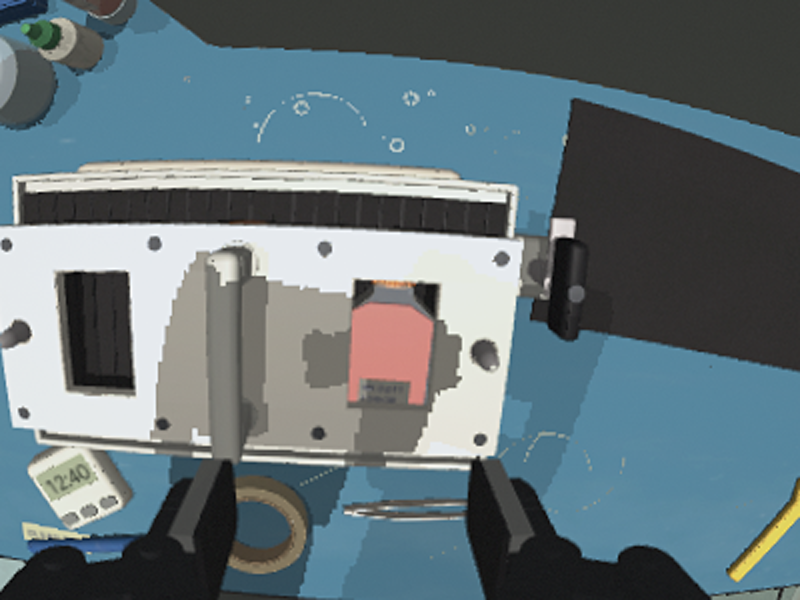

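The latch now lies aside, its bar along x at (570,288). The handle runs from (223,255) to (226,455), and a second orange cap peeks out under the plate's back edge at (235,222).

```bash
python3 - <<'E'
from h import *
np.set_printoptions(precision=4,suppress=True)
def L(f): v=np.load(f);return {'ee_pos':v[:3],'ee_rot':v[3:]}
a,b=L('s_mix.npy'),L('s5.npy')
z1=lambda x,y:(195+x/2.8,110+y/2.8); z2=lambda x,y:(150+x/2,20+y/2)
for n,p,q in [('far',(449,412),(224,252)),('near',(461,178),(228,455)),('pinR',(163,275),(492,350)),('pinL',(722,292),(10,330)),('scr near R',(159,161),(480,439)),('scr far R',(163,362),(501,258)),('scr farmid',(351,373),(325,248)),('scr nearmid',(357,166),(318,433)),('scr farL',(531,377),(154,243)),('scr nearL',(553,174),(162,424))]:
    r=[ray('wrist',z1(*p),a),ray('wrist',z2(*q),b)];X=tri(r)
    print(n,X,'res mm',[(np.linalg.norm(np.cross(X-o,d))*1000).round(1) for o,d in r])
E
```

```text
far [ 0.554  -0.0153  0.1453] res mm [np.float64(0.1), np.float64(0.1)]
near [ 0.4599 -0.0177  0.1387] res mm [np.float64(0.9), np.float64(0.9)]
pinR [ 0.5127 -0.1359  0.117 ] res mm [np.float64(0.1), np.float64(0.1)]
pinL [0.5063 0.1038 0.1181] res mm [np.float64(0.6), np.float64(0.6)]
scr near R [ 0.4649 -0.138   0.1135] res mm [np.float64(0.2), np.float64(0.2)]
scr far R [ 0.5555 -0.137   0.1113] res mm [np.float64(1.4), np.float64(1.4)]
scr farmid [ 0.5536 -0.055   0.1145] res mm [np.float64(0.1), np.float64(0.1)]
scr nearmid [ 0.4629 -0.0572  0.1139] res mm [np.float64(0.3), np.float64(0.3)]
scr farL [0.5517 0.024  0.1143] res mm [np.float64(0.2), np.float64(0.2)]
scr nearL [0.4609 0.022  0.1142] res mm [np.float64(0.0), np.float64(0.0)]
```

```bash
python3 -c "
from h import *
plan((.5076,-.016,.20),181.3)"
```

```text
t 12.9 pos [ 0.5136 -0.0747  0.2198] yaw 4.0 total [ -6.   58.7 -19.8] [  0.9  -0.2 177.3] rows 26 each [-0.2  2.3 -0.8] [ 0.04 -0.01  6.82] F [-0.4 -0.6 -0. ] w 60.1
```

servo_tool --pt "0 5 0 0 0 7 60" --pt "0 5 0 0 0 7 60" --pt "0 5 0 0 0 7 60" --pt "0 5 0 0 0 7 60" --pt "0 5 0 0 0 7 60" --pt "0 5 0 0 0 7 60" --pt "0 5 0 0 0 7 60" --pt "0 5 0 0 0 7 60"

```text
time: 13.58
ee_pos: [0.5128, -0.0415, 0.2112]
ee_rot: [-2.705, -1.597, 0.037]
wrist_force: [-0.0, -0.3, -0.4]
grip_width: 0.0599
```

servo_tool --pt "0 2 0 0 0 7 60" --pt "0 2 0 0 0 7 60" --pt "0 2 0 0 0 7 60" --pt "0 2 0 0 0 7 60" --pt "0 2 0 0 0 7 60" --pt "0 2 0 0 0 7 60" --pt "0 2 0 0 0 7 60" --pt "0 2 0 0 0 7 60"

```text
time: 14.25
ee_pos: [0.5121, -0.0319, 0.202]
ee_rot: [1.607, 2.697, -0.051]
wrist_force: [0.1, -0.0, 0.1]
grip_width: 0.0601
```

servo_tool --pt "0 0 -2 0 0 7 60" --pt "0 0 -2 0 0 7 60" --pt "0 0 -2 0 0 7 60" --pt "0 0 -2 0 0 7 50" --pt "0 0 -2 0 0 7 50" --pt "0 0 -2 0 0 7 50" --pt "0 0 -2 0 0 7 50" --pt "0 0 -2 0 0 7 50"

```text
time: 14.92
ee_pos: [0.5115, -0.0393, 0.1767]
ee_rot: [0.117, 3.135, -0.052]
wrist_force: [-0.3, -0.2, -0.1]
grip_width: 0.0499
```

```bash
python3 -c "
from h import *
plan((.5076,-.016,.16),181.3)"
```

```text
t 14.9 pos [ 0.5115 -0.0393  0.1767] yaw 175.7 total [ -3.9  23.3 -16.7] [1.9 0.2 5.6] rows 1 each [ -3.9  23.3 -16.7] [1.89 0.24 5.58] F [-0.3 -0.2 -0.1] w 49.9
```

servo_tool --pt "-4 24 0 1.9 0.2 5.6 50" --pt "0 0 0 0 0 0 50"

```text
time: 15.08
ee_pos: [0.5069, -0.0168, 0.1741]
ee_rot: [0.051, -3.138, -0.003]
wrist_force: [0.6, 0.1, 0.1]
grip_width: 0.05
```

```bash
python3 -c "
from h import *
plan((.5076,-.016,.115),181.3)"
```

```text
t 15.1 pos [ 0.5069 -0.0168  0.1741] yaw -178.1 total [  0.7   0.8 -59.1] [-0.1 -0.2 -0.6] rows 2 each [  0.3   0.4 -29.5] [-0.06 -0.1  -0.29] F [0.6 0.1 0.1] w 50.0
```

servo_tool --pt "1 1 -18 0 0 -0.6 50" --pt "0 0 -18 0 0 0 50" --pt "0 0 -14 0 0 0 50" --pt "0 0 -3 0 0 0 50" --pt "0 0 0 0 0 0 50"

```text
time: 15.5
ee_pos: [0.5082, -0.0203, 0.116]
ee_rot: [0.02, -3.134, -0.0]
wrist_force: [-0.2, 0.4, -0.4]
grip_width: 0.05
```

```bash
python3 -c "
from h import *
plan((.5076,-.016,.115),181.3)"
```

```text
t 15.5 pos [ 0.5082 -0.0203  0.116 ] yaw -179.3 total [-0.6  4.3 -1. ] [-0.  -0.4  0.6] rows 1 each [-0.6  4.3 -1. ] [-0.01 -0.44  0.56] F [-0.2  0.4 -0.4] w 50.0
```

servo_tool --pt "-0.6 4.3 -1 0 -0.4 0.6 50" --pt "0 0 0 0 0 0 50" --pt "0 0 0 0 0 0 0" --pt "0 0 0 0 0 0 0" --pt "0 0 0 0 0 0 0" --pt "0 0 0 0 0 0 0" --pt "0 0 0 0 0 0 0" --pt "0 0 0 0 0 0 0"

```text
time: 16.17
ee_pos: [0.5085, -0.0169, 0.1169]
ee_rot: [-0.034, 3.14, -0.001]
wrist_force: [-1.2, 0.1, -3.1]
grip_width: 0.0117
```

```bash
python3 -c "
from h import *
plan((.5076,-.016,.115),181.3)"
```

```text
t 16.2 pos [ 0.5085 -0.0169  0.1169] yaw -178.7 total [-0.9  0.9 -1.9] [0.  0.1 0. ] rows 1 each [-0.9  0.9 -1.9] [0.04 0.11 0.04] F [-1.2  0.1 -3.1] w 11.7
```

servo_tool --pt "0 0 5 0 0 0 0" --pt "0 0 6 0 0 0 0" --pt "0 0 6 0 0 0 0" --pt "0 0 0 0 0 0 0"

```text
time: 16.5
ee_pos: [0.508, -0.0167, 0.1351]
ee_rot: [-0.035, 3.141, -0.001]
wrist_force: [-0.2, -0.4, -3.3]
grip_width: 0.012
```

```bash
python3 - <<'E'
from h import *
plan((.5085,-.0169,.17),181.3)
save('side','s6.png',(240,120,400,260),2.5);a=cv2.imread('pics/s6.png')
save('wrist','w6.png');b=cv2.imread('pics/w6.png')
cv2.imwrite('pics/c6.png',np.hstack([a,cv2.resize(b[80:330,170:480],(434,350))])[:, :800])
E
```

```text
t 16.5 pos [ 0.508  -0.0167  0.1351] yaw -178.7 total [ 0.5 -0.2 34.9] [0. 0. 0.] rows 1 each [ 0.5 -0.2 34.9] [0.02 0.01 0.04] F [-0.2 -0.4 -3.3] w 12.0
```

View pics/c6.png

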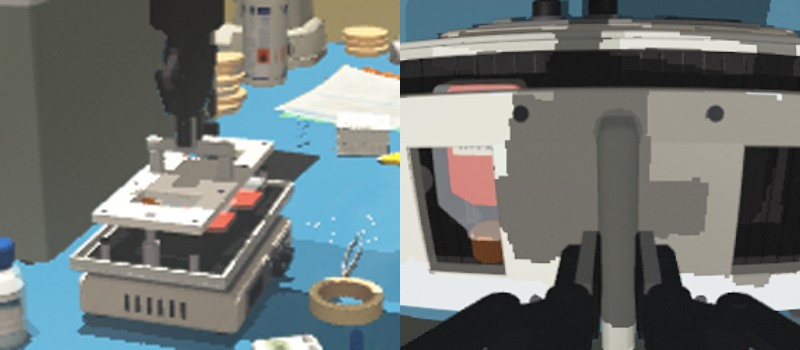

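The plate came up level, with red flask ends visible under it. Lift on and go to the mat.

servo_tool --pt "0 0 8 0 0 0 0" --pt "0 0 8 0 0 0 0" --pt "0 0 10 0 0 0 0" --pt "0 0 12 0 0 0 0" --pt "0 0 14 0 0 0 0" --pt "0 0 0 0 0 0 0"

```text
time: 17.1
ee_pos: [0.5071, -0.0166, 0.1911]
ee_rot: [0.034, -3.14, 0.0]
wrist_force: [0.8, -0.1, -3.0]
grip_width: 0.012
```

```bash
python3 - <<'E'
from h import *
np.set_printoptions(precision=4,suppress=True)
s={'ee_pos':np.array([.5486,-.1693,.2429]),'ee_rot':np.array([2.275,2.161,.004])}
c=np.array([atz('wrist',(120+x/2,60+y/2),.003,s) for x,y in [(345,238),(560,242),(520,558),(352,558)]]);print(c,c.mean(0))
plan((.560,-.343,.19),176)
E
```

```text
[[ 0.5047 -0.1891  0.003 ]
 [ 0.6517 -0.1993  0.003 ]
 [ 0.6313 -0.4871  0.003 ]
 [ 0.4825 -0.4762  0.003 ]] [ 0.5675 -0.3379  0.003 ]
t 17.1 pos [ 0.5071 -0.0166  0.1911] yaw -178.7 total [  52.9 -326.4   -1.1] [ 0.  -0.1 -5.3] rows 9 each [  5.9 -36.3  -0.1] [ 0.   -0.01 -0.58] F [ 0.8 -0.1 -3. ] w 12.0
```

servo_tool --pt "6 -30 0 0 0 -0.6 0" --pt "6 -36 1 0 0 -0.6 0" --pt "6 -38 1 0 0 -0.6 0" --pt "6 -38 1 0 0 -0.6 0" --pt "6 -38 1 0 0 -0.6 0" --pt "6 -38 1 0 0 -0.6 0" --pt "6 -38 1 0 0 -0.6 0" --pt "6 -36 0 0 0 -0.6 0"

```text
time: 17.77
ee_pos: [0.5543, -0.3149, 0.1991]
ee_rot: [0.088, 3.14, 0.002]
wrist_force: [1.6, 0.7, -2.8]
grip_width: 0.0119
```

```bash
python3 - <<'E'
from h import *
plan((.560,-.340,.026),176)
E
```

```text
t 17.8 pos [ 0.5543 -0.3149  0.1991] yaw 176.8 total [   5.7  -25.1 -173.1] [-0.1  0.  -0.8] rows 5 each [  1.1  -5.  -34.6] [-0.02  0.01 -0.16] F [ 1.6  0.7 -2.8] w 11.9
```

servo_tool --pt "3 -20 -10 0 0 -0.8 0" --pt "2 -5 -30 0 0 0 0" --pt "0 0 -35 0 0 0 0" --pt "0 0 -35 0 0 0 0" --pt "0 0 -30 0 0 0 0" --pt "0 0 -15 0 0 0 0" --pt "0 0 0 0 0 0 0"

```text
time: 18.35
ee_pos: [0.5575, -0.3509, 0.037]
ee_rot: [0.126, 3.135, -0.004]
wrist_force: [-0.5, 0.1, -4.0]
grip_width: 0.0119
```

```bash
python3 - <<'E'
from h import *
plan((.560,-.340,.020),176)
E
```

```text
t 18.4 pos [ 0.5575 -0.3509  0.037 ] yaw 175.4 total [  2.5  10.9 -17. ] [0.2 0.2 0.6] rows 1 each [  2.5  10.9 -17. ] [0.16 0.23 0.62] F [-0.5  0.1 -4. ] w 11.9
```

servo_tool --pt "2 10 -5 0.2 0.2 0 0" --pt "0 1 -5 0 0 0 0" --pt "0 0 -4 0 0 0 0" --pt "0 0 -3 0 0 0 0" --pt "0 0 0 0 0 0 0"

```text
time: 18.77
ee_pos: [0.5613, -0.339, 0.0218]
ee_rot: [0.125, 3.136, -0.001]
wrist_force: [0.0, 0.7, -3.1]
grip_width: 0.012
```

servo_tool --pt "0 0 -2 0 0 0 0" --pt "0 0 -1 0 0 0 0" --pt "0 0 0 0 0 0 40" --pt "0 0 0 0 0 0 40" --pt "0 0 0 0 0 0 40" --pt "0 0 0 0 0 0 40"

```text
time: 19.27
ee_pos: [0.5635, -0.3409, 0.0226]
ee_rot: [0.125, 3.13, -0.007]
wrist_force: [0.0, -0.8, 1.0]
grip_width: 0.0397
```

```bash
python3 - <<'E'
from h import *
plan((.44,-.06,.25),180)
E
```

```text
t 19.3 pos [ 0.5635 -0.3409  0.0226] yaw 175.4 total [-123.5  280.9  227.4] [0.3 0.5 4.6] rows 10 each [-12.4  28.1  22.7] [0.03 0.05 0.46] F [ 0.  -0.8  1. ] w 39.7
```

servo_tool --pt "0 0 20 0 0 0 50" --pt "0 0 30 0 0 0 60" --pt "-3 10 35 0 0 -7 60" --pt "-3 20 35 0 0 -7 60" --pt "-4 20 35 0 0 -7 60" --pt "-4 20 35 0 0 -7 60" --pt "-4 20 20 0 0 -7 60" --pt "-4 20 10 0 0 -7 60"

```text
time: 19.93
ee_pos: [0.5379, -0.229, 0.25]
ee_rot: [1.263, 2.867, -0.001]
wrist_force: [0.2, -0.2, -0.3]
grip_width: 0.0598
```

servo_tool --pt "-4 20 0 0 0 -7 60" --pt "-4 20 0 0 0 -7 60" --pt "-4 20 0 0 0 -7 60" --pt "-4 20 0 0 0 -7 60" --pt "-4 20 0 0 0 -7 60" --pt "-4 20 0 0 0 -7 60" --pt "-4 20 0 0 0 -7 60" --pt "-4 20 0 0 0 -7 60"

```text
time: 20.6
ee_pos: [0.5054, -0.0626, 0.2588]
ee_rot: [2.472, 1.903, -0.009]
wrist_force: [-0.2, 0.0, 0.1]
grip_width: 0.0603
```

```bash
python3 - <<'E'
from h import *
plan((.50,-.05,.25),1.3)
E
```

```text
t 20.6 pos [ 0.5054 -0.0626  0.2588] yaw 75.2 total [-5.4 12.6 -8.8] [  1.3  -0.3 -73.9] rows 11 each [-0.5  1.1 -0.8] [ 0.12 -0.03 -6.72] F [-0.2  0.   0.1] w 60.3
```

servo_tool --pt "0 1 0 0 0 -7 60" --pt "0 1 0 0 0 -7 60" --pt "0 1 0 0 0 -7 60" --pt "0 1 0 0 0 -7 60" --pt "0 1 0 0 0 -7 60" --pt "0 1 0 0 0 -7 60" --pt "0 1 0 0 0 -7 60" --pt "0 1 0 0 0 -7 60"

```text
time: 21.27
ee_pos: [0.5049, -0.05, 0.2623]
ee_rot: [3.083, 0.485, -0.017]
wrist_force: [0.1, 0.2, -0.1]
grip_width: 0.0603
```

servo_tool --pt "0 1 0 0 0 -7 60" --pt "0 1 0 0 0 -7 60" --pt "0 0 0 0 0 -5 60" --pt "0 0 0 0 0 0 60"

```text
time: 21.6
ee_pos: [0.5052, -0.0479, 0.2637]
ee_rot: [3.122, -0.056, -0.018]
wrist_force: [0.9, -0.1, -0.0]
grip_width: 0.0601
```

```bash
python3 - <<'E'
from h import *
np.set_printoptions(precision=4,suppress=True)
plan((.50,-.05,.25),1.3)
s=state();np.save('s7.npy',np.r_[s['ee_pos'],s['ee_rot']])
save('wrist','w7.png');a=cv2.imread('pics/w7.png')
for t in ['flask_0','flask_0_cap']:
  for m in masks_of('wrist',t):
    if m['conf']<.3: continue
    c=max(cv2.findContours(m['mask'].astype(np.uint8),0,2)[0],key=cv2.contourArea)
    b=cv2.boxPoints(cv2.minAreaRect(c));print(t,m['conf'],m['pixel'],b.round().tolist(),atz('wrist',m['pixel'],.09))
cv2.imwrite('pics/w7c.png',cv2.resize(a[20:320,130:530],None,fx=2,fy=2,interpolation=cv2.INTER_CUBIC))
E
```

```text
t 21.6 pos [ 0.5052 -0.0479  0.2637] yaw -2.1 total [ -5.2  -2.1 -13.7] [ 1.1 -0.6  3.4] rows 1 each [ -5.2  -2.1 -13.7] [ 1.09 -0.64  3.35] F [ 0.9 -0.1 -0. ] w 60.1
flask_0 0.8 [356.7, 178.2] [[336.0, 128.0], [381.0, 128.0], [381.0, 216.0], [336.0, 216.0]] [ 0.4956 -0.0859  0.09  ]
flask_0 0.66 [297.1, 173.2] [[267.0, 125.0], [313.0, 120.0], [322.0, 210.0], [276.0, 214.0]] [ 0.5037 -0.0189  0.09  ]
flask_0_cap 0.88 [357.7, 179.1] [[336.0, 128.0], [382.0, 128.0], [382.0, 216.0], [336.0, 216.0]] [ 0.4945 -0.0871  0.09  ]
flask_0_cap 0.73 [477.7, 101.4] [[424.0, 54.0], [573.0, 54.0], [573.0, 105.0], [424.0, 105.0]] [ 0.5868 -0.2319  0.09  ]
flask_0_cap 0.4 [369.4, 250.6] [[343.0, 250.0], [397.0, 243.0], [398.0, 253.0], [345.0, 260.0]] [ 0.4023 -0.1026  0.09  ]
```

View pics/w7c.png

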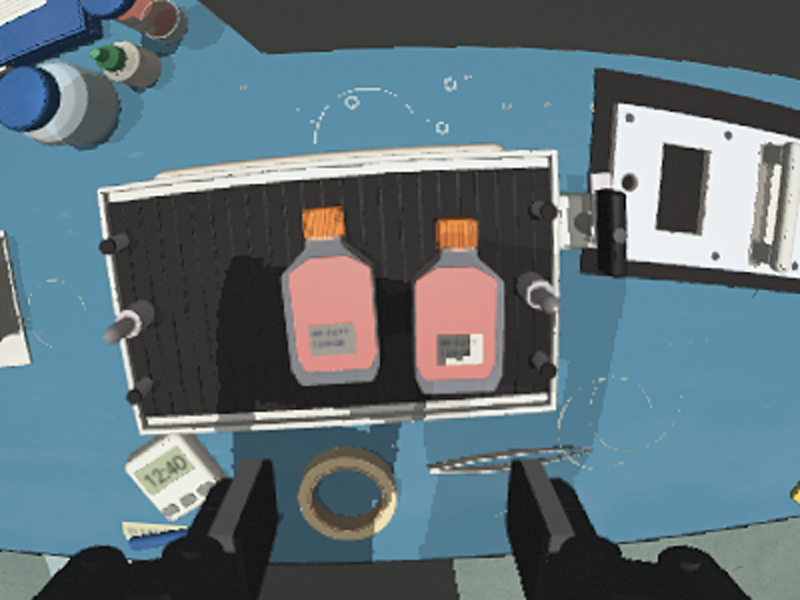

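Two flasks lie on the platform, caps pointing away from the robot: A with its body at (458,320), B at (332,320), turned slightly. The plate lies on the mat. No flask sits on the left.

```bash
python3 - <<'E'
from h import *
np.set_printoptions(precision=4,suppress=True)
v=np.load('s7.npy');s={'ee_pos':v[:3],'ee_rot':v[3:]}
z=lambda x,y:(130+x/2,20+y/2)
for n,b,c in [('A',(458,390),(458,222)),('B',(338,383),(323,210))]:
    B=atz('wrist',z(*b),.086,s);C=atz('wrist',z(*c),.086,s);d=C-B
    print(n,'base',B,'cap end',C,'len',np.linalg.norm(d),'yaw',np.degrees(np.arctan2(d[1],d[0])),'centre',(B+C)/2)
for n,l,r in [('A',(414,320),(503,320)),('B',(287,322),(377,315))]:
    l,r=atz('wrist',z(*l),.090,s),atz('wrist',z(*r),.090,s);print(n,l,r,(l+r)/2)
print('pins',atz('wrist',z(545,292),.132,s),atz('wrist',z(112,330),.132,s))
E
```

```text
A base [ 0.4488 -0.0889  0.086 ] cap end [ 0.5485 -0.0896  0.086 ] len 0.09975485537346457 yaw -0.3758721318206323 centre [ 0.4987 -0.0892  0.086 ]
B base [ 0.4564 -0.0177  0.086 ] cap end [ 0.5581 -0.0154  0.086 ] len 0.10172509863499725 yaw 1.3391520580583756 centre [ 0.5072 -0.0166  0.086 ]
A [ 0.4941 -0.0634  0.09  ] [ 0.4923 -0.1146  0.09  ] [ 0.4932 -0.089   0.09  ]
B [0.4961 0.0087 0.09  ] [ 0.4979 -0.0426  0.09  ] [ 0.497 -0.017  0.09 ]
pins [ 0.5179 -0.1277  0.132 ] [0.5081 0.0973 0.132 ]
```

```bash
python3 - <<'E'
from h import *
np.set_printoptions(precision=1,suppress=True)
v=np.load('s7.npy');s={'ee_pos':v[:3],'ee_rot':v[3:]};M=R.from_rotvec(v[3:]).as_matrix()
for zt in [0,-.01,-.02,-.03]:
  print(zt,proj('wrist',[v[:3]+M@np.array([x,y,zt]) for x in (.011,-.011) for y in (.03,-.03)],s).tolist())
plan((.540,-.089,.13),0)
E
```

```text
0 [[377.7354069449596, 222.86886424624126], [274.6015439209023, 222.89545717621104], [375.3713320273871, 256.1129651389581], [276.91553135067016, 256.15123316274315]]
-0.01 [[380.5478864337449, 229.76801919632075], [271.8603696657402, 229.80009275687274], [377.83775247541854, 264.27617630462566], [274.51218543451984, 264.32118323721323]]
-0.02 [[383.6539941483129, 237.43520609430348], [268.8324342751674, 237.47428597857578], [380.52846306567136, 273.2457450027817], [271.88983418977057, 273.2990559245529]]
-0.03 [[387.09679893520587, 245.99329012529273], [265.4755376330329, 246.04139582694046], [383.469509049592, 283.1283372020136], [269.02295195306783, 283.1919297077855]]
t 21.8 pos [ 0.5 -0.   0.3] yaw -1.6 total [  34.9  -41.1 -133.6] [ 1.1 -0.7  1.6] rows 4 each [  8.7 -10.3 -33.4] [ 0.3 -0.2  0.4] F [-0.9  0.4 -0.5] w 60.2
```

The wrist picture shows the real fingertips about 23 mm (shut) to 32 mm (open) behind the reported TCP, which agrees with the latch test. I'll allow for that. Next I grip flask B by its cap, tips just above the platform mat.

```bash
python3 - <<'E'
from h import *
plan((.547,-.016,.13),1)
E
```

```text
t 21.8 pos [ 0.5051 -0.0479  0.2636] yaw -1.6 total [  41.9   31.9 -133.6] [ 1.1 -0.7  2.6] rows 4 each [ 10.5   8.  -33.4] [ 0.27 -0.16  0.66] F [-0.9  0.4 -0.5] w 60.2
```

servo_tool --pt "10 8 -25 0.5 -0.3 2 45" --pt "10 8 -25 0.5 -0.3 0.5 45" --pt "10 8 -25 0 0 0 45" --pt "10 8 -20 0 0 0 45" --pt "2 0 -20 0 0 0 45" --pt "0 0 0 0 0 0 45"

```text
time: 22.25
ee_pos: [0.5495, -0.0151, 0.1463]
ee_rot: [3.139, 0.053, 0.01]
wrist_force: [-1.0, -1.2, -0.5]
grip_width: 0.0451
```

```bash
python3 - <<'E'
from h import *
plan((.547,-.016,.056),1)
s=state()
for t in ['flask_0_cap','flask_0']:
  camera('wrist')
  for m in masks_of('wrist',t)[:3]:
    c=max(cv2.findContours(m['mask'].astype(np.uint8),0,2)[0],key=cv2.contourArea)
    print(t,m['conf'],m['pixel'],cv2.boundingRect(c),atz('wrist',m['pixel'],.09,s))
save('wrist','w8.png',(200,60,500,400),2)
E
```

```text
t 22.2 pos [ 0.5495 -0.0151  0.1463] yaw 1.9 total [ -2.5  -0.9 -90.3] [ 0.1  0.4 -0.9] rows 3 each [ -0.8  -0.3 -30.1] [ 0.04  0.12 -0.31] F [-1.  -1.2 -0.5] w 45.1
flask_0_cap 0.69 [418.4, 250.6] (381, 204, 63, 94) [ 0.51478469 -0.09309237  0.09      ]
flask_0_cap 0.55 [70.0, 206.4] (8, 168, 120, 84) [0.54136612 0.23899185 0.09      ]
flask_0 0.93 [415.4, 247.9] (380, 204, 61, 92) [ 0.51729751 -0.09005258  0.09      ]
flask_0 0.9 [327.8, 254.6] (293, 191, 65, 117) [ 0.51012114 -0.01798283  0.09      ]
```

View pics/w8.png

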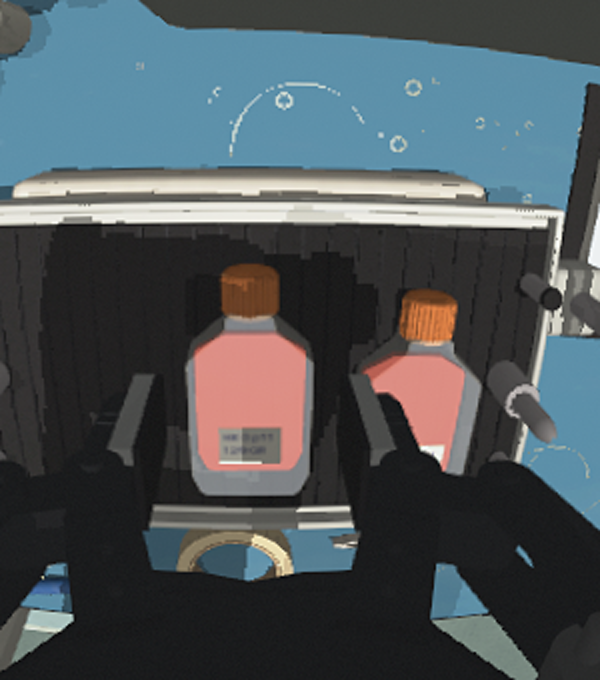

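B's cap is at (250,290) in the crop and its base at (250,495); A's cap is at (428,318).

```bash
python3 - <<'E'
from h import *
np.set_printoptions(precision=4,suppress=True)
z=lambda x,y:(200+x/2,60+y/2)
for n,p in [('Bcap',(250,292)),('Bcap end',(250,266)),('Bbase',(250,492)),('Acap',(429,318)),('Acap end',(429,292)),('pinR tip',(545,432))]:
    print(n,atz('wrist',z(*p),.132 if 'pin' in n else .09))
E
```

```text
Bcap [ 0.5524 -0.0152  0.09  ]
Bcap end [ 0.5629 -0.0149  0.09  ]
Bbase [ 0.4569 -0.0181  0.09  ]
Acap [ 0.5433 -0.088   0.09  ]
Acap end [ 0.5543 -0.0866  0.09  ]
pinR tip [ 0.513  -0.1288  0.132 ]
```

servo_tool --pt "0 0 -25 0 0.4 -0.9 45" --pt "0 0 -25 0 0 0 45" --pt "0 0 -18 0 0 0 45" --pt "0 0 0 0 0 0 45"

```text
time: 22.83
ee_pos: [0.5549, -0.017, 0.0885]
ee_rot: [3.136, 0.024, 0.031]
wrist_force: [0.6, -0.0, -0.5]
grip_width: 0.0454
```

```bash
python3 - <<'E'
from h import *
plan((.549,-.0155,.055),1)
E
```

```text
t 22.8 pos [ 0.5549 -0.017   0.0885] yaw 0.9 total [ -5.9   1.5 -33.5] [0.3 1.1 0.1] rows 1 each [ -5.9   1.5 -33.5] [0.28 1.13 0.13] F [ 0.6 -0.  -0.5] w 45.4
```

servo_tool --pt "-3 1 -8 0.2 0.6 0 45" --pt "-3 1 -8 0.1 0.5 0 45" --pt "-1 0 -8 0 0 0 45" --pt "-1 0 -6 0 0 0 45" --pt "0 0 0 0 0 0 45"

```text
time: 23.25
ee_pos: [0.5484, -0.0155, 0.061]
ee_rot: [-3.141, -0.024, -0.008]
wrist_force: [-0.6, -0.6, -0.3]
grip_width: 0.0454
```

```bash
python3 - <<'E'
from h import *
plan((.549,-.0155,.055),1)
E
```

```text
t 23.2 pos [ 0.5484 -0.0155  0.061 ] yaw 0.9 total [ 0.6 -0.  -6. ] [-0.   0.3  0.1] rows 1 each [ 0.6 -0.  -6. ] [-0.01  0.29  0.11] F [-0.6 -0.6 -0.3] w 45.4
```

servo_tool --pt "0 0 -3 0 0.3 0 45" --pt "0 0 -3 0 0 0 45" --pt "0 0 0 0 0 0 45" --pt "0 0 0 0 0 0 5" --pt "0 0 0 0 0 0 5" --pt "0 0 0 0 0 0 5" --pt "0 0 0 0 0 0 5"

```text
time: 23.83
ee_pos: [0.5498, -0.0156, 0.056]
ee_rot: [3.141, 0.025, 0.004]
wrist_force: [-0.1, 0.8, -0.8]
grip_width: 0.0201
```

Gripped (20.1 mm). Lift a little and check that the flask stays level.

servo_tool --pt "0 0 5 0 0 0 0" --pt "0 0 10 0 0 0 0" --pt "0 0 15 0 0 0 0" --pt "0 0 20 0 0 0 0" --pt "0 0 20 0 0 0 0" --pt "0 0 10 0 0 0 0" --pt "0 0 0 0 0 0 0"

```text
time: 24.42
ee_pos: [0.5486, -0.0154, 0.1423]
ee_rot: [-3.141, -0.024, -0.002]
wrist_force: [0.2, 0.3, -2.2]
grip_width: 0.02
```

```bash
python3 - <<'E'
from h import *
plan((.45,.1,.16),90)
save('side','s9.png',(250,110,420,260),2.35);a=cv2.imread('pics/s9.png')
save('wrist','w9.png');b=cv2.imread('pics/w9.png')
cv2.imwrite('pics/c9.png',np.hstack([a,cv2.resize(b[80:400,190:490],(330,a.shape[0]))]))
E
```

```text
t 24.4 pos [ 0.5486 -0.0154  0.1423] yaw 0.9 total [-98.6 115.4  17.7] [-0.   0.  89.1] rows 13 each [-7.6  8.9  1.4] [-0.    0.    6.85] F [ 0.2  0.3 -2.2] w 20.0
```

View pics/c9.png

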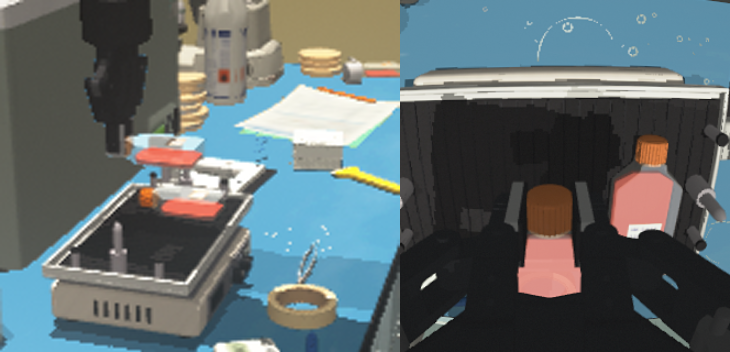

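B hangs level in the jaws and A is untouched, with its cap at (652,150) in the right picture. Carry B over while turning it half round.

servo_tool --pt "-7 8 3 0 0 6 0" --pt "-7 12 3 0 0 7 0" --pt "-7 12 3 0 0 7 0" --pt "-7 12 3 0 0 7 0" --pt "-7 12 1 0 0 7 0" --pt "-7 12 1 0 0 7 0" --pt "-7 12 1 0 0 7 0" --pt "-7 12 1 0 0 7 0"

```text
time: 25.18
ee_pos: [0.4851, 0.0782, 0.1467]
ee_rot: [-2.759, -1.501, 0.025]
wrist_force: [0.5, -0.1, -0.2]
grip_width: 0.0203
```

servo_tool --pt "-7 12 1 0 0 7 0" --pt "-7 12 1 0 0 7 0" --pt "-7 12 1 0 0 7 0" --pt "-7 12 1 0 0 7 0" --pt "-7 12 1 0 0 7 0" --pt "-7 12 1 0 0 7 0" --pt "-7 12 1 0 0 7 0" --pt "-7 12 1 0 0 7 0"

```text
time: 25.85
ee_pos: [0.4203, 0.1775, 0.1451]
ee_rot: [1.702, 2.64, -0.047]
wrist_force: [-0.2, 0.6, 0.2]
grip_width: 0.0203
```

servo_tool --pt "-7 12 1 0 0 7 0" --pt "-7 12 1 0 0 7 0" --pt "-7 12 1 0 0 7 0" --pt "-7 12 1 0 0 7 0" --pt "-7 12 1 0 0 7 0" --pt "-7 12 1 0 0 7 0" --pt "-7 12 1 0 0 7 0" --pt "-7 12 1 0 0 7 0"

```text
time: 26.52
ee_pos: [0.3558, 0.2757, 0.144]
ee_rot: [0.227, 3.128, -0.062]
wrist_force: [0.1, -0.0, -0.6]
grip_width: 0.02
```

```bash
python3 - <<'E'
from h import *
plan((.350,.338,.14),182.9);s=state();print(s['q'],np.degrees(np.arccos(-R.from_rotvec(s['ee_rot']).as_matrix()[2,2])))
E
```

```text
t 26.5 pos [0.3558 0.2757 0.144 ] yaw 171.7 total [-5.8 62.3 -4. ] [ 2.3  0.3 11.2] rows 2 each [-2.9 31.2 -2. ] [1.13 0.17 5.61] F [ 0.1 -0.  -0.6] w 20.0
[ 0.57777243  0.26991443  1.94903972 -0.0425564   0.94301765 -0.82248226] 2.280209244978071
```

servo_tool --pt "-3 30 2 1.2 0.2 5.6 0" --pt "-3 30 2 1.1 0.1 5.6 0" --pt "0 0 0 0 0 0 0"

```text
time: 26.77
ee_pos: [0.3464, 0.3381, 0.1448]
ee_rot: [0.108, -3.135, 0.002]
wrist_force: [-0.3, -0.6, 0.0]
grip_width: 0.0202
```

```bash
python3 - <<'E'
from h import *
np.set_printoptions(precision=4,suppress=True)
plan((.350,.338,.14),182.9)
s=state();np.save('s10.npy',np.r_[s['ee_pos'],s['ee_rot']])
a,yaw=np.array([.5015,.345]),.05
A=np.array([[np.cos(yaw),-np.sin(yaw)],[np.sin(yaw),np.cos(yaw)]])
pts=[np.r_[a+A@np.array([x,y]),z] for x in(-.026,.055) for y in(-.1,.1) for z in(.039,)]+[np.r_[a+A@np.array([-.055,y]),.004] for y in (-.1,.1)]
save('wrist','w10.png',(170,60,470,400),2,proj('wrist',pts)[:])
print(proj('wrist',pts))
E
```

```text
t 26.8 pos [0.3464 0.3381 0.1448] yaw -176.1 total [ 3.6 -0.1 -4.8] [ 0.1 -0.2 -1. ] rows 1 each [ 3.6 -0.1 -4.8] [ 0.07 -0.24 -1.04] F [-0.3 -0.6  0. ] w 20.2
[[234.6518 303.457 ]
 [413.9921 305.8913]
 [243.8808 353.3157]
 [403.1791 355.4308]
 [239.1816 265.9241]
 [410.4468 268.3071]]
```

View pics/w10.png

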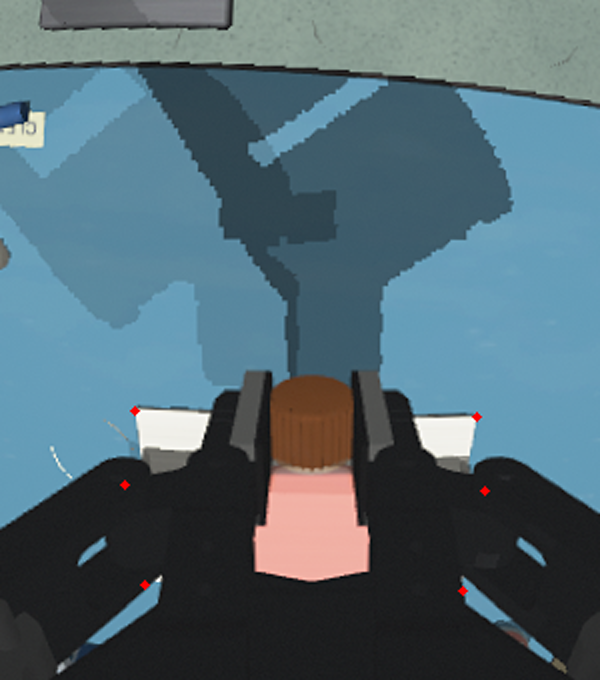

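The predicted rack front corners fall within about 2 mm of the seen ones, (137,407) and (476,415). B's cap is held at (312,420). Lower it in front of the middle bay.

servo_tool --pt "0 0 -25 0 0 -1 0" --pt "0 0 -25 0 0 0 0" --pt "0 0 -25 0 0 0 0" --pt "0 0 -25 0 0 0 0" --pt "0 0 -15 0 0 0 0" --pt "0 0 0 0 0 0 0"

```text
time: 27.32
ee_pos: [0.3438, 0.3313, 0.0211]
ee_rot: [0.06, -3.131, 0.013]
wrist_force: [-0.9, -0.3, -1.0]
grip_width: 0.02
```

```bash
python3 - <<'E'
from h import *
plan((.345,.3378,-.010),182.7)
E
```

```text
t 27.3 pos [0.3438 0.3313 0.0211] yaw -177.8 total [  1.2   6.5 -31.1] [ 0.5 -0.5  0.5] rows 1 each [  1.2   6.5 -31.1] [ 0.51 -0.54  0.52] F [-0.9 -0.3 -1. ] w 20.0
```

servo_tool --pt "0 4 -10 0.3 -0.3 0.4 0" --pt "1 3 -10 0.3 -0.3 0.1 0" --pt "0 1 -8 0 0 0 0" --pt "0 0 0 0 0 0 0"

```text
time: 27.65
ee_pos: [0.3442, 0.3365, -0.0084]
ee_rot: [0.065, -3.139, 0.003]
wrist_force: [-1.4, -0.3, -1.0]
grip_width: 0.0203
```

```bash
python3 - <<'E'
from h import *
plan((.400,.3403,-.010),182.7)
E
```

```text
t 27.6 pos [ 0.3442  0.3365 -0.0084] yaw -177.6 total [55.8  3.8 -1.6] [ 0.1 -0.1  0.3] rows 2 each [27.9  1.9 -0.8] [ 0.05 -0.06  0.16] F [-1.4 -0.3 -1. ] w 20.3
```

servo_tool --pt "6 2 -2 0 0 0.3 0" --pt "10 0.5 -1 0 0 0 0" --pt "10 0.5 0 0 0 0 0" --pt "10 0.5 0 0 0 0 0" --pt "10 0.5 0 0 0 0 0" --pt "5 0 0 0 0 0 0" --pt "0 0 0 0 0 0 0"

```text
time: 28.23
ee_pos: [0.4033, 0.3409, -0.0087]
ee_rot: [-0.071, 3.14, -0.0]
wrist_force: [0.1, -0.2, 0.4]
grip_width: 0.0201
```

```bash
python3 - <<'E'
from h import *
plan((.455,.3429,-.012),182.7)
E
```

```text
t 28.2 pos [ 0.4033  0.3409 -0.0087] yaw -177.4 total [51.7  2.  -3.3] [0.  0.1 0.1] rows 2 each [25.9  1.  -1.6] [0.01 0.03 0.05] F [ 0.1 -0.2  0.4] w 20.1
```

servo_tool --pt "10 0.5 -2 0 0 0 0" --pt "10 0.5 -2 0 0 0 0" --pt "10 0.5 -1 0 0 0 0" --pt "8 0.5 -1 0 0 0 0" --pt "6 0 -1 0 0 0 0" --pt "0 0 0 0 0 0 0"

```text
time: 28.73
ee_pos: [0.4497, 0.3428, -0.0152]
ee_rot: [0.07, -3.136, 0.003]
wrist_force: [0.4, -0.3, 0.1]
grip_width: 0.0205
```

```bash
python3 - <<'E'
from h import *
plan((.455,.3429,-.013),182.7)
E
```

```text
t 28.7 pos [ 0.4497  0.3428 -0.0152] yaw -177.4 total [5.3 0.1 2.2] [ 0.1 -0.3  0.1] rows 1 each [5.3 0.1 2.2] [ 0.11 -0.28  0.14] F [ 0.4 -0.3  0.1] w 20.5
```

Push in 2 mm steps until the back stop is felt.

servo_tool --pt "2 0 0 0 0 0 0" --pt "2 0 0 0 0 0 0" --pt "2 0 0 0 0 0 0"

```text
time: 28.98
ee_pos: [0.4565, 0.3428, -0.0152]
ee_rot: [0.07, -3.134, 0.004]
wrist_force: [-20.3, 2.3, 14.9]
grip_width: 0.0198
```

servo_tool --pt "2 0 0 0 0 0 0" --pt "2 0 0 0 0 0 0"

```text
time: 29.15
ee_pos: [0.4561, 0.3427, -0.0152]
ee_rot: [0.068, -3.124, 0.007]
wrist_force: [-16.3, 2.6, 14.1]
grip_width: 0.02
```

servo_tool --pt "-1 0 0 0 0 0 20" --pt "0 0 0 0 0 0 45" --pt "0 0 0 0 0 0 45" --pt "0 0 0 0 0 0 45" --pt "0 0 10 0 0.5 0 45" --pt "0 0 20 0 0 0 45" --pt "-5 0 30 0 0 0 45" --pt "-10 -10 35 0 0 0 45"

```text
time: 29.82
ee_pos: [0.439, 0.3311, 0.0756]
ee_rot: [0.068, -3.106, 0.015]
wrist_force: [1.2, 0.0, -0.1]
grip_width: 0.0452
```

servo_tool --pt "-10 -20 35 0 0 -5 45" --pt "-5 -20 35 0 0 -7 45" --pt "0 -20 20 0 0 -7 45" --pt "0 -15 0 0 0 -7 45" --pt "5 -15 0 0 0 -7 45" --pt "5 -15 0 0 0 -7 45" --pt "5 -15 0 0 0 -7 45" --pt "5 -15 0 0 0 -7 45"

```text
time: 30.48
ee_pos: [0.4456, 0.1918, 0.1776]
ee_rot: [-1.384, -2.796, -0.021]
wrist_force: [0.3, 0.5, -0.1]
grip_width: 0.0449
```

servo_tool --pt "5 -15 0 0 0 -7 45" --pt "5 -15 0 0 0 -7 45" --pt "5 -15 0 0 0 -7 45" --pt "5 -15 0 0 0 -7 45" --pt "5 -15 0 0 0 -7 45" --pt "5 -15 0 0 0 -7 45" --pt "5 -15 0 0 0 -7 45" --pt "5 -15 0 0 0 -7 45"

```text
time: 31.15
ee_pos: [0.4887, 0.0638, 0.1779]
ee_rot: [-2.565, -1.797, -0.036]
wrist_force: [-0.3, 0.6, -0.1]
grip_width: 0.0448
```

```bash
python3 - <<'E'
from h import *
plan((.51,-.04,.22),0)
save('top','t11.png')
for m in masks_of('top','flask_0'): print(m['conf'],m['pixel'],m['mask'].sum(),atz('top',m['pixel'],.015),atz('top',m['pixel'],.09))
E
```

```text
t 31.1 pos [0.4887 0.0638 0.1779] yaw 70.0 total [  21.3 -103.8   42.1] [ -0.6   1.4 -70. ] rows 11 each [ 1.9 -9.4  3.8] [-0.05  0.13 -6.37] F [-0.3  0.6 -0.1] w 44.8
0.95 [352.9, 202.5] 580 [ 0.50817631 -0.11410293  0.015     ] [ 0.50195977 -0.10773799  0.09      ]
0.42 [197.8, 217.2] 51 [0.47255426 0.34831879 0.015     ] [0.46862977 0.32492989 0.09      ]
```

servo_tool --pt "3 -10 3 0 0 -7 45" --pt "3 -10 3 0 0 -7 45" --pt "3 -10 3 0 0 -7 45" --pt "3 -10 3 0 0 -7 45" --pt "3 -10 3 0 0 -7 45" --pt "3 -10 3 0 0 -7 45" --pt "3 -10 3 0 0 -7 45" --pt "3 -10 3 0 0 -7 45"

```text
time: 31.92
ee_pos: [0.5123, -0.0154, 0.2018]
ee_rot: [3.118, 0.375, 0.037]
wrist_force: [0.6, -0.2, 0.5]
grip_width: 0.0453
```

servo_tool --pt "3 -10 5 0 0.4 -7 45" --pt "3 -10 5 0 0.4 -7 45" --pt "0 -5 5 0 0.4 0 45" --pt "0 0 0 0 0 0 45"

```text
time: 32.25
ee_pos: [0.5187, -0.0405, 0.2177]
ee_rot: [3.14, -0.01, 0.003]
wrist_force: [0.4, -0.1, -0.4]
grip_width: 0.0449
```

```bash
python3 - <<'E'
from h import *
np.set_printoptions(precision=4,suppress=True)
plan((.54,-.089,.12),0)
s=state();np.save('s12.npy',np.r_[s['ee_pos'],s['ee_rot']])
im=camera('wrist');cv2.imwrite('pics/w12.png',im[...,::-1])
hsv=cv2.cvtColor(im,cv2.COLOR_RGB2HSV)
for m in masks_of('wrist','flask_0')[:2]:
    c=max(cv2.findContours(m['mask'].astype(np.uint8),0,2)[0],key=cv2.contourArea)
    b=cv2.boxPoints(cv2.minAreaRect(c)); print(m['conf'],m['pixel'],b.round(0).tolist(),[atz('wrist',p,.088,s)[:2] for p in b])
def blob(lo,hi,n):
    k=cv2.inRange(hsv,lo,hi); N,l,st,ce=cv2.connectedComponentsWithStats(k)
    for i in range(1,N):
        if st[i,4]>60: print(n,st[i],ce[i].round(1),atz('wrist',ce[i],.088,s))
blob((5,150,90),(18,255,255),'orange'); blob((0,60,150),(4,150,255),'red')
E
```

```text
t 32.2 pos [ 0.5187 -0.0405  0.2177] yaw -0.4 total [ 21.3 -48.5 -97.7] [0.1 0.1 0.4] rows 3 each [  7.1 -16.2 -32.6] [0.03 0.03 0.12] F [ 0.4 -0.1 -0.4] w 44.9
0.98 [386.0, 191.7] [[352.0, 234.0], [362.0, 134.0], [417.0, 139.0], [407.0, 239.0]] [array([ 0.4636, -0.0677]), array([ 0.5675, -0.0755]), array([ 0.5633, -0.1307]), array([ 0.4558, -0.1282])]
0.64 [86.1, 210.8] [[78.0, 207.0], [93.0, 207.0], [93.0, 220.0], [78.0, 220.0]] [array([0.4939, 0.2814]), array([0.494 , 0.2516]), array([0.4764, 0.2574]), array([0.4757, 0.2879])]
orange [378 138  24  18 377] [389.7 146.5] [ 0.5554 -0.1029  0.088 ]
orange [ 81 209  12  12  96] [ 86.4 215.5] [0.4823 0.2682 0.088 ]
red [192  11  14  19 129] [199.2  21. ] [0.6875 0.0829 0.088 ]
red [ 357  165   50   65 2146] [380.9 193.9] [ 0.5073 -0.096   0.088 ]
```

A seems to have been knocked aside (its cap is now near (0.555,−0.103)). I'll look at it.

```bash
python3 - <<'E'
import cv2
a=cv2.imread('pics/w12.png');cv2.imwrite('pics/w12c.png',cv2.resize(a[110:260,300:500],None,fx=4,fy=4,interpolation=cv2.INTER_CUBIC))
E
```

```text
(no output)
```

View pics/w12c.png

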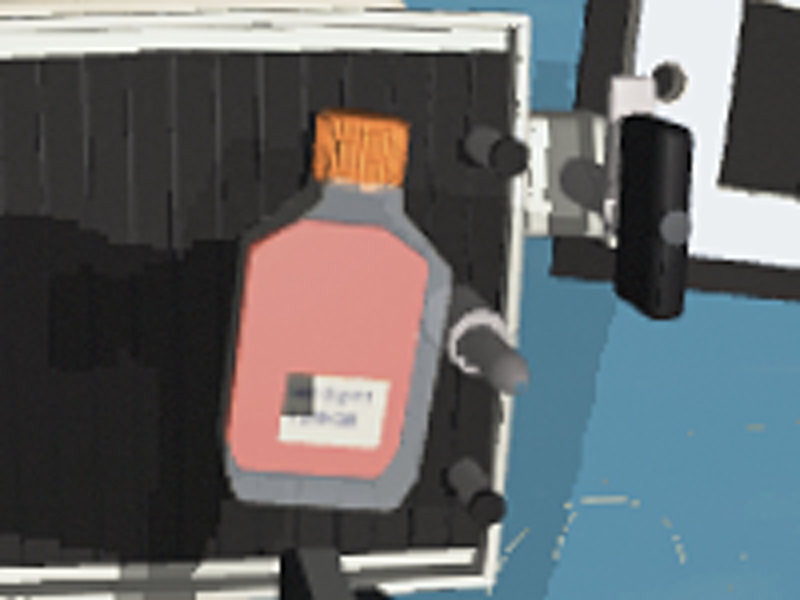

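```bash
cat >> h.py <<'E'
def planR(p,M2):
    s=state(); M=R.from_rotvec(s['ee_rot']).as_matrix(); d=(np.array(p)-s['ee_pos'])*1000
    r=np.degrees(R.from_matrix(M2@M.T).as_rotvec()); print('t',round(s['time'],1),s['ee_pos'].round(4),'total',d.round(1),r.round(1),'F',s['wrist_force'].round(1),'w',round(s['grip_width']*1000,1))
def Rtilt(yaw,tilt=-8):  # tilt about the flask's long axis
    a=np.radians(yaw); return R.from_rotvec(np.radians(tilt)*np.array([np.cos(a),np.sin(a),0])).as_matrix()@Rdown(yaw)
E
python3 - <<'E'
from h import *
np.set_printoptions(precision=4,suppress=True)
v=np.load('s12.npy');s={'ee_pos':v[:3],'ee_rot':v[3:]}
z=lambda x,y:(300+x/4,110+y/4)
cap=atz('wrist',z(360,150),.089,s);e=atz('wrist',z(361,113),.089,s);b=atz('wrist',z(314,500),.086,s);d=e-b
yaw=np.degrees(np.arctan2(d[1],d[0]));print('cap',cap,'end',e,'base',b,'len',np.linalg.norm(d),'yaw',yaw, 'rest',atz('wrist',z(508,158),.1,s),'pin',atz('wrist',z(515,372),.13,s),'latch',atz('wrist',z(677,228),.14,s))
c=b+d/np.linalg.norm(d)*.091;print('cap pt',c)
planR((c[0],c[1]-.004,.12),Rtilt(yaw))
E
```

```text
cap [ 0.5546 -0.103   0.089 ] end [ 0.5636 -0.1029  0.089 ] base [ 0.461  -0.0963  0.086 ] len 0.10294145402117899 yaw -3.709612676668912 rest [ 0.5551 -0.1373  0.1   ] pin [ 0.5115 -0.1327  0.13  ] latch [ 0.5473 -0.1643  0.14  ]
cap pt [ 0.5517 -0.1022  0.0887]
t 32.4 [ 0.5182 -0.0398  0.2168] total [ 33.6 -66.4 -96.8] [-7.9  0.3 -3.3] F [-0.3 -1.1 -0.6] w 44.9
```

servo_tool --pt "7 -14 -20 -2 0 -1.2 30" --pt "7 -14 -20 -2 0 -1.2 30" --pt "7 -14 -20 -2 0 -1.2 30" --pt "7 -14 -20 -2 0 -1 30" --pt "6 -11 -15 0 0 0 30" --pt "0 0 0 0 0 0 30"

```text
time: 32.85
ee_pos: [0.5524, -0.1045, 0.1178]
ee_rot: [2.994, -0.091, 0.005]
wrist_force: [-0.0, 0.2, -1.1]
grip_width: 0.0297
```

```bash
python3 - <<'E'
from h import *
planR((.553,-.107,.058),Rtilt(-5))
E
```

```text
t 32.9 [ 0.5524 -0.1045  0.1178] total [  0.6  -2.5 -59.8] [ 0.4  0.4 -1.5] F [-0.   0.2 -1.1] w 29.7
```

servo_tool --pt "0 -2 -8 0.4 0.4 -1.5 30" --pt "0 0 -8 0 0 0 30" --pt "0 0 -8 0 0 0 30" --pt "0 0 0 0 0 0 30"

```text
time: 33.18
ee_pos: [0.5516, -0.1043, 0.0924]
ee_rot: [3.002, -0.123, -0.011]
wrist_force: [-0.2, -0.0, -0.4]
grip_width: 0.0299
```

```bash
python3 - <<'E'
from h import *
planR((.553,-.107,.058),Rtilt(-5))
E
```

```text
t 33.2 [ 0.5516 -0.1043  0.0924] total [  1.4  -2.7 -34.4] [-0.1 -0.1 -0.3] F [-0.2 -0.  -0.4] w 29.9
```

servo_tool --pt "1 -3 -5 0 0 -0.3 30" --pt "0 0 -6 0 0 0 30" --pt "0 0 -6 0 0 0 30" --pt "0 0 0 0 0 0 30"

```text
time: 33.52
ee_pos: [0.5531, -0.1068, 0.0751]
ee_rot: [3.001, -0.13, -0.008]
wrist_force: [-0.3, -0.4, 0.0]
grip_width: 0.03
```

```bash
python3 - <<'E'
from h import *
planR((.553,-.107,.058),Rtilt(-5))
s=state();im=camera('wrist');hsv=cv2.cvtColor(im,cv2.COLOR_RGB2HSV)
k=cv2.inRange(hsv,(5,120,60),(18,255,255)); N,l,st,ce=cv2.connectedComponentsWithStats(k)
for i in range(1,N):
    if st[i,4]>60: print(st[i],ce[i].round(1),atz('wrist',ce[i],.088,s))
M=R.from_rotvec(s['ee_rot']).as_matrix();print('tool axis px',proj('wrist',[s['ee_pos']-M[:,2]*k for k in (.02,.028)]), 'cap-level axis pt',s['ee_pos']-M[:,2]*.02)
cv2.imwrite('pics/w13.png',cv2.resize(im[120:320,240:440,::-1],None,fx=3,fy=3))
E
```

```text
t 33.5 [ 0.5531 -0.1068  0.0751] total [ -0.1  -0.2 -17.1] [-0.1  0.  -0.1] F [-0.3 -0.4  0. ] w 30.0
[ 302  226   41   41 1492] [321.9 245.8] [ 0.55642434 -0.10298172  0.088     ]
tool axis px [[326.05543399 256.33996909]
 [326.08300601 263.81168616]] cap-level axis pt [ 0.55329731 -0.10411565  0.09488542]
```

servo_tool --pt "1 0 -5 0 0 0 30" --pt "1 0 -5 0 0 0 30" --pt "0 0 -4 0 0 0 30" --pt "0 0 0 0 0 0 30"

```text
time: 33.9
ee_pos: [0.5559, -0.1069, 0.0608]
ee_rot: [3.001, -0.13, -0.005]
wrist_force: [0.3, -0.4, -0.7]
grip_width: 0.0302
```

servo_tool --pt "0 0 -3 0 0 0 30" --pt "0 0 0 0 0 0 30"

```text
time: 34.07
ee_pos: [0.5559, -0.1069, 0.0573]
ee_rot: [3.001, -0.13, -0.006]
wrist_force: [0.1, -0.4, -1.2]
grip_width: 0.0303
```

servo_tool --pt "0 0 0 0 0 0 5" --pt "0 0 0 0 0 0 5" --pt "0 0 0 0 0 0 5" --pt "0 0 0 0 0 0 5"

```text
time: 34.4
ee_pos: [0.5561, -0.1069, 0.058]
ee_rot: [3.001, -0.13, -0.005]
wrist_force: [-0.4, -0.1, -0.4]
grip_width: 0.0199
```

servo_tool --pt "0 0 5 0 0 0 0" --pt "0 0 10 0 0 0 0" --pt "0 0 15 0 0 0 0" --pt "0 0 20 0 0 0 0" --pt "0 0 25 0 0 0 0" --pt "0 5 15 0 0 0 0" --pt "0 10 5 0 0 0 0" --pt "0 0 0 0 0 0 0"

```text
time: 35.07
ee_pos: [0.5555, -0.0912, 0.1612]
ee_rot: [3.001, -0.131, -0.003]
wrist_force: [-0.0, 0.5, -0.8]
grip_width: 0.0203
```

```bash
python3 - <<'E'
from h import *
planR((.349,.274,.15),Rtilt(182.7,8))
camera('wrist')
for m in masks_of('wrist','flask_0')[:2]: print(m['conf'],m['pixel'],m['mask'].sum())
E
```

```text
t 35.1 [ 0.5555 -0.0912  0.1612] total [-206.5  365.2  -11.2] [  -0.2  -23.8 -170.7] F [-0.   0.5 -0.8] w 20.3
0.86 [328.3, 303.7] 4593
0.67 [34.8, 285.2] 160
```

servo_tool --pt "-8 14 3 0 0 7 0" --pt "-8 14 1 0 0 7 0" --pt "-8 14 1 0 0 7 0" --pt "-8 14 1 0 0 7 0" --pt "-8 14 1 0 0 7 0" --pt "-8 14 1 0 0 7 0" --pt "-8 14 1 0 0 7 0" --pt "-8 14 1 0 0 7 0"

```text
time: 35.83
ee_pos: [0.4845, 0.0217, 0.1598]
ee_rot: [2.71, 1.329, 0.072]
wrist_force: [0.4, 0.3, -0.5]
grip_width: 0.0201
```

servo_tool --pt "-8 14 1 0 0 7 0" --pt "-8 14 1 0 0 7 0" --pt "-8 14 1 0 0 7 0" --pt "-8 14 1 0 0 7 0" --pt "-8 14 1 0 0 7 0" --pt "-8 14 1 0 0 7 0" --pt "-8 14 1 0 0 7 0" --pt "-8 14 1 0 0 7 0"

```text
time: 36.5
ee_pos: [0.4113, 0.1371, 0.159]
ee_rot: [1.765, 2.499, 0.131]
wrist_force: [0.2, 0.3, -0.6]
grip_width: 0.0203
```

servo_tool --pt "-8 14 1 0 0 7 0" --pt "-8 14 1 0 0 7 0" --pt "-8 14 1 0 0 7 0" --pt "-8 14 1 0 0 7 0" --pt "-8 14 1 0 0 7 0" --pt "-8 14 1 0 0 7 0" --pt "-8 14 1 0 0 7 0" --pt "-8 14 1 0 0 7 0"

```text
time: 37.17
ee_pos: [0.3388, 0.2511, 0.159]
ee_rot: [0.358, 3.097, 0.157]
wrist_force: [-0.1, 0.5, -1.0]
grip_width: 0.0204
```

```bash
python3 - <<'E'
from h import *
planR((.345,.2777,.10),Rtilt(182.7,-8))
E
```

```text
t 37.2 [0.3388 0.2511 0.159 ] total [  6.2  26.6 -59. ] [ 2.2  0.3 15.9] F [-0.1  0.5 -1. ] w 20.4
```

servo_tool --pt "2 10 -5 0.9 0.1 7 0" --pt "2 10 -15 0.9 0.1 7 0" --pt "2 7 -25 0.4 0 2 0" --pt "0 0 -25 0 0 0 0" --pt "0 0 -25 0 0 0 0" --pt "0 0 -25 0 0 0 0" --pt "0 0 0 0 0 0 0"

```text
time: 37.75
ee_pos: [0.341, 0.2789, 0.0296]
ee_rot: [0.102, -3.126, -0.213]
wrist_force: [-1.5, -0.5, -0.0]
grip_width: 0.0205
```

```bash
python3 - <<'E'
from h import *
planR((.345,.2777,-.009),Rtilt(182.7,-8))
E
```

```text
t 37.8 [0.341  0.2789 0.0296] total [  4.   -1.2 -38.6] [ 0.2 -0.1 -1. ] F [-1.5 -0.5 -0. ] w 20.5
```

servo_tool --pt "2 0 -12 0.1 0 -1 0" --pt "1 0 -12 0 0 0 0" --pt "1 0 -10 0 0 0 0" --pt "0 0 -4 0 0 0 0" --pt "0 0 0 0 0 0 0"

```text
time: 38.17
ee_pos: [0.344, 0.2778, -0.0101]
ee_rot: [0.072, -3.123, -0.212]
wrist_force: [-0.4, -0.2, -1.1]
grip_width: 0.0203
```

```bash
python3 - <<'E'
from h import *
planR((.400,.2802,-.010),Rtilt(182.7,-8))
s=state();im=camera('wrist');cv2.imwrite('pics/w14.png',im[...,::-1])
M=R.from_rotvec(s['ee_rot']).as_matrix();print('held axis at cap',s['ee_pos']-M[:,2]*.028)
E
```

```text
t 38.2 [ 0.344   0.2778 -0.0101] total [56.   2.4  0.1] [ 0.3 -0.4  0. ] F [-0.4 -0.2 -1.1] w 20.3
held axis at cap [0.34435468 0.27399683 0.01764675]
```

servo_tool --pt "8 0.3 -1 0.3 -0.4 0 0" --pt "10 0.5 -1 0 0 0 0" --pt "10 0.5 -1 0 0 0 0" --pt "10 0.5 -1 0 0 0 0" --pt "10 0.5 -1 0 0 0 0" --pt "6 0.5 -1 0 0 0 0" --pt "0 0 0 0 0 0 0"

```text
time: 38.8
ee_pos: [0.4068, 0.2817, -0.0132]
ee_rot: [-0.073, 3.13, 0.225]
wrist_force: [-0.7, 0.2, 0.1]
grip_width: 0.0201
```

```bash
python3 - <<'E'
from h import *
planR((.457,.2828,-.010),Rtilt(182.7,-8))
E
```

```text
t 38.8 [ 0.4068  0.2817 -0.0132] total [50.2  1.1  3.2] [-0.2  0.3  0. ] F [-0.7  0.2  0.1] w 20.1
```

servo_tool --pt "10 0.3 0 -0.2 0.3 0 0" --pt "10 0.3 0 0 0 0 0" --pt "10 0.3 0 0 0 0 0" --pt "8 0.3 0 0 0 0 0" --pt "5 0 0 0 0 0 0" --pt "0 0 0 0 0 0 0"

```text
time: 39.3
ee_pos: [0.4505, 0.2826, -0.0132]
ee_rot: [0.073, -3.125, -0.218]
wrist_force: [1.0, -0.6, 1.7]
grip_width: 0.02
```

servo_tool --pt "2 0 0 0 0 0 0" --pt "2 0 0 0 0 0 0"

```text
time: 39.47
ee_pos: [0.4539, 0.2824, -0.0133]
ee_rot: [0.073, -3.124, -0.218]
wrist_force: [-3.7, 0.4, 4.9]
grip_width: 0.0199
```

servo_tool --pt "2 0 0 0 0 0 0" --pt "2 0 0 0 0 0 0"

```text
time: 39.63
ee_pos: [0.457, 0.2824, -0.0133]
ee_rot: [0.073, -3.123, -0.217]
wrist_force: [-2.9, 0.4, 5.5]
grip_width: 0.02
```

servo_tool --pt "2 0 0 0 0 0 0" --pt "2 0 0 0 0 0 0"

```text
time: 39.8
ee_pos: [0.46, 0.2823, -0.0134]
ee_rot: [0.074, -3.12, -0.216]
wrist_force: [-13.7, 2.9, 11.5]
grip_width: 0.02
```

servo_tool --pt "2 0 0 0 0 0 0" --pt "2 0 0 0 0 0 0"

```text
time: 39.97
ee_pos: [0.4597, 0.2823, -0.0134]
ee_rot: [0.075, -3.11, -0.214]
wrist_force: [-14.5, 0.9, 15.8]
grip_width: 0.0204
```

servo_tool --pt "-1 0 0 0 0 0 20" --pt "0 0 0 0 0 0 42" --pt "0 0 0 0 0 0 42" --pt "0 0 0 0 0 0 42" --pt "0 -1 10 0 0 0 42" --pt "0 -3 20 0 0 0 42" --pt "-5 -4 30 -4 0 0 42" --pt "-5 -10 35 -4 0 0 42"

```text
time: 40.63
ee_pos: [0.4473, 0.2607, 0.0799]
ee_rot: [0.065, -3.108, 0.015]
wrist_force: [0.9, 1.1, 0.4]
grip_width: 0.0421
```

servo_tool --pt "0 -30 35 0 0 0 50" --pt "0 -35 30 0 0 0 50" --pt "5 -35 0 0 0 0 50" --pt "5 -35 0 0 0 0 50" --pt "0 0 0 0 0 0 50"

```text
time: 41.05
ee_pos: [0.4601, 0.1299, 0.151]
ee_rot: [0.072, -3.124, 0.021]
wrist_force: [-0.1, -0.3, 0.9]
grip_width: 0.0501
```

```bash
python3 - <<'E'
from h import *
np.set_printoptions(precision=4,suppress=True)
plan((.5613,-.339,.10),175.5)
s=state();im=camera('wrist');cv2.imwrite('pics/w15.png',im[...,::-1])
t=camera('top');cv2.imwrite('pics/t15.png',t[...,::-1])
a,yaw=np.array([.500,.345]),.047
A=np.array([[np.cos(yaw),-np.sin(yaw)],[np.sin(yaw),np.cos(yaw)]])
for cam,i in (('wrist',im),('top',t)):
  k=cv2.inRange(cv2.cvtColor(i,cv2.COLOR_RGB2HSV),(5,120,50),(18,255,255)); N,l,st,ce=cv2.connectedComponentsWithStats(k)
  for j in range(1,N):
    if st[j,4]>(60 if cam=='wrist' else 8):
      p=atz(cam,ce[j],.016,s)[:2]
      if abs(p[1]-.34)<.12 and abs(p[0]-.45)<.1: print(cam,st[j],p,'rack frame',A.T@(p-a))
  for m in masks_of(cam,'flask_0'): print(cam,m['conf'],m['pixel'],m['mask'].sum())
E
python3 - <<'E'
import cv2,numpy as np
a=cv2.imread('pics/w15.png');b=cv2.imread('pics/t15.png')
cv2.imwrite('pics/c15.png',np.hstack([cv2.resize(a,(560,350)),cv2.resize(b[170:250,150:205],(240,350))]))
E
```

```text
t 41.0 pos [0.4601 0.1299 0.151 ] yaw -177.4 total [ 101.2 -468.9  -51. ] [ 0.8 -1.  -7.1] rows 13 each [  7.8 -36.1  -3.9] [ 0.06 -0.07 -0.55] F [-0.1 -0.3  0.9] w 50.1
wrist [454 184  21  18 329] [0.4592 0.2784] rack frame [-0.0439 -0.0647]
wrist [503 185  20  17 281] [0.4561 0.3429] rack frame [-0.044 -0.   ]
wrist 0.71 [461.1, 202.3] 864
top [197 221   4   5  15] [0.4562 0.345 ] rack frame [-0.0438  0.0021]
top 0.71 [428.3, 183.9] 2740
top 0.59 [195.0, 223.2] 43
```

Both caps are seen at rack x = −44 mm, at y = −65 and 0 mm, so both flasks are right at the back. Now the plate.

servo_tool --pt "8 -38 3 0.1 -0.1 -0.6 50" --pt "8 -38 2 0.1 -0.1 -0.6 50" --pt "8 -38 2 0.1 -0.1 -0.6 50" --pt "8 -38 2 0.1 -0.1 -0.6 50" --pt "8 -38 2 0.1 -0.1 -0.6 50" --pt "8 -38 2 0.1 -0.1 -0.6 50" --pt "8 -38 2 0.1 -0.1 -0.6 50" --pt "8 -38 2 0.1 -0.1 -0.6 50"

```text
time: 41.92
ee_pos: [0.523, -0.1664, 0.1647]
ee_rot: [-0.022, -3.131, -0.007]
wrist_force: [0.8, 1.5, 0.7]
grip_width: 0.05
```

servo_tool --pt "8 -38 0 0 0 -0.6 50" --pt "8 -38 0 0 0 -0.6 50" --pt "8 -38 0 0 0 -0.6 50" --pt "5 -32 0 0 0 -0.6 50" --pt "0 0 0 0 0 0 50"

```text
time: 42.33
ee_pos: [0.5558, -0.3195, 0.1623]
ee_rot: [-0.086, -3.129, -0.009]
wrist_force: [1.0, -0.7, 0.3]
grip_width: 0.0503
```

```bash
python3 - <<'E'
from h import *
np.set_printoptions(precision=4,suppress=True)
plan((.5613,-.339,.07),175.5)
s=state()
a,yaw=np.array([.5613,-.339]),np.radians(-5.8)
im=camera('wrist');cv2.imwrite('pics/w16.png',im[...,::-1])
for m in masks_of('wrist','plate')[:2]:
    c=max(cv2.findContours(m['mask'].astype(np.uint8),0,2)[0],key=cv2.contourArea)
    b=cv2.boxPoints(cv2.minAreaRect(c));w=np.array([atz('wrist',p,.013,s) for p in b]);print(m['conf'],b.round().tolist(),w[:,:2],w.mean(0))
# predicted plate screws/bores: bores dark
A=np.array([[np.cos(yaw),-np.sin(yaw)],[np.sin(yaw),np.cos(yaw)]])
g=cv2.cvtColor(im,cv2.COLOR_RGB2GRAY)
for y in (.118,-.118):
    P=np.r_[a+A@np.array([0,y]),.013];u,v=proj('wrist',[P],s)[0].round().astype(int)
    if 15<u<625 and 15<v<385:
        w=(g[v-14:v+15,u-14:u+15]<110).astype(np.uint8);N,l,st,ce=cv2.connectedComponentsWithStats(w);print('bore pred px',u,v,[(st[i,4],(ce[i]-14+[u,v]).round(1),atz('wrist',ce[i]-14+[u,v],.013,s)[:2],P[:2]) for i in range(1,N) if st[i,4]>8])
E
```

```text
t 42.3 pos [ 0.5558 -0.3195  0.1623] yaw 176.8 total [  5.5 -19.5 -92.3] [-0.4 -0.7 -1.3] rows 3 each [  1.8  -6.5 -30.8] [-0.12 -0.22 -0.45] F [ 1.  -0.7  0.3] w 50.3
0.6 [[188.0, 133.0], [430.0, 133.0], [430.0, 240.0], [188.0, 240.0]] [[ 0.4917 -0.4633]
 [ 0.5083 -0.205 ]
 [ 0.632  -0.1999]
 [ 0.6168 -0.4868]] [ 0.5622 -0.3388  0.013 ]
bore pred px 415 193 [(np.int32(100), array([427.6, 195.8]), array([ 0.5775, -0.2063]), array([ 0.5732, -0.2216])), (np.int32(82), array([414.3, 188.4]), array([ 0.5683, -0.2221]), array([ 0.5732, -0.2216]))]
bore pred px 201 184 [(np.int32(96), array([188.2, 185.8]), array([ 0.5505, -0.4723]), array([ 0.5494, -0.4564])), (np.int32(82), array([201.2, 184.5]), array([ 0.5502, -0.4558]), array([ 0.5494, -0.4564]))]
```

servo_tool --pt "3 -15 -20 -0.4 -0.7 -1.2 50" --pt "1 -5 -25 0 0 0 50" --pt "0 0 -25 0 0 0 50" --pt "0 0 -25 0 0 0 50" --pt "0 0 -15 0 0 0 50" --pt "0 0 0 0 0 0 50"

```text
time: 42.93
ee_pos: [0.5628, -0.3236, 0.0485]
ee_rot: [-0.098, -3.14, -0.004]
wrist_force: [-0.1, 0.4, -0.4]
grip_width: 0.05
```

```bash
python3 - <<'E'
from h import *
plan((.5600,-.339,.014),175.6)
E
```

```text
t 42.9 pos [ 0.5628 -0.3236  0.0485] yaw 176.4 total [ -2.8 -15.4 -34.5] [-0.1 -0.  -0.8] rows 1 each [ -2.8 -15.4 -34.5] [-0.14 -0.01 -0.81] F [-0.1  0.4 -0.4] w 50.0
```

servo_tool --pt "-3 -15 0 -0.1 0 -0.8 50" --pt "0 0 -1 0 0 0 50" --pt "0 0 -10 0 0 0 50" --pt "0 0 -10 0 0 0 50" --pt "0 0 -10 0 0 0 50" --pt "0 0 0 0 0 0 50"

```text
time: 43.43
ee_pos: [0.5622, -0.3358, 0.0184]
ee_rot: [0.114, 3.137, -0.001]
wrist_force: [-0.0, 0.2, -0.5]
grip_width: 0.0503
```

```bash
python3 - <<'E'
from h import *
plan((.5600,-.339,.014),175.6)
E
```

```text
t 43.4 pos [ 0.5622 -0.3358  0.0184] yaw 175.8 total [-2.2 -3.2 -4.4] [ 0.   0.1 -0.2] rows 1 each [-2.2 -3.2 -4.4] [ 0.04  0.14 -0.25] F [-0.   0.2 -0.5] w 50.3
```

servo_tool --pt "-2.2 -3.2 -4 0 0.1 -0.2 50" --pt "0 0 0 0 0 0 50" --pt "0 0 0 0 0 0 0" --pt "0 0 0 0 0 0 0" --pt "0 0 0 0 0 0 0" --pt "0 0 0 0 0 0 0" --pt "0 0 0 0 0 0 0"

```text
time: 44.02
ee_pos: [0.5598, -0.3394, 0.0141]
ee_rot: [0.12, 3.139, -0.001]
wrist_force: [-0.3, 0.3, -2.6]
grip_width: 0.0124
```

```bash
python3 - <<'E'
from h import *
plan((.5600,-.339,.014),175.6)
E
```

```text
t 44.0 pos [ 0.5598 -0.3394  0.0141] yaw 175.6 total [ 0.2  0.4 -0.1] [ 0.  0. -0.] rows 1 each [ 0.2  0.4 -0.1] [ 0.04  0.03 -0.01] F [-0.3  0.3 -2.6] w 12.4
```

servo_tool --pt "0 0 10 0 0 0 0" --pt "0 0 20 0 0 0 0" --pt "0 0 30 0 0 0 0" --pt "0 0 35 0 0 0 0" --pt "0 5 35 0 0 0.6 0" --pt "-3 10 35 0 0 0.6 0" --pt "-5 15 20 0 0 0.6 0" --pt "0 0 0 0 0 0 0"

```text
time: 44.68
ee_pos: [0.5472, -0.3054, 0.2076]
ee_rot: [-0.07, -3.134, -0.006]
wrist_force: [1.2, 0.7, -2.9]
grip_width: 0.0123
```

```bash
python3 - <<'E'
from h import *
plan((.5076,-.0165,.19),181.3)
E
```

```text
t 44.7 pos [ 0.5472 -0.3054  0.2076] yaw 177.5 total [-39.6 288.9 -17.6] [-0.2 -0.4  3.8] rows 8 each [-5.  36.1 -2.2] [-0.03 -0.05  0.48] F [ 1.2  0.7 -2.9] w 12.3
```

servo_tool --pt "-5 34 -1 0 0 0.5 0" --pt "-5 36 -1 0 0 0.5 0" --pt "-5 36 -1 0 0 0.5 0" --pt "-5 36 -1 0 0 0.5 0" --pt "-5 36 -1 0 0 0.5 0" --pt "-5 36 -1 0 0 0.5 0" --pt "-5 36 -1 0 0 0.5 0" --pt "-3 25 0 0 0 0.5 0"

```text
time: 45.35
ee_pos: [0.5041, -0.0251, 0.2006]
ee_rot: [0.031, -3.136, -0.002]
wrist_force: [0.3, 0.3, -3.2]
grip_width: 0.0125
```

servo_tool --pt "0 0 0 0 0 0 0" --pt "0 0 0 0 0 0 0"

```text
time: 45.52
ee_pos: [0.5026, -0.0204, 0.2]
ee_rot: [0.04, -3.134, -0.003]
wrist_force: [0.2, 0.1, -4.4]
grip_width: 0.0122
```

```bash
python3 - <<'E'
from h import *
plan((.508,-.0168,.16),181.3)
E
```

```text
t 45.5 pos [ 0.5026 -0.0204  0.2   ] yaw -178.5 total [  5.4   3.6 -40. ] [-0.1 -0.4 -0.2] rows 2 each [  2.7   1.8 -20. ] [-0.06 -0.22 -0.08] F [ 0.2  0.1 -4.4] w 12.2
```

servo_tool --pt "5 4 -8 0 -0.4 -0.2 0" --pt "0 0 -10 0 0 0 0" --pt "0 0 -10 0 0 0 0" --pt "0 0 -8 0 0 0 0" --pt "0 0 0 0 0 0 0"

```text
time: 45.93
ee_pos: [0.5082, -0.0191, 0.1592]
ee_rot: [0.028, -3.14, -0.002]
wrist_force: [-0.7, 0.5, -4.2]
grip_width: 0.0126
```

```bash
python3 - <<'E'
from h import *
np.set_printoptions(precision=4,suppress=True)
plan((.508,-.0168,.15),181.3)
s=state();im=camera('wrist');g=cv2.cvtColor(im,cv2.COLOR_RGB2GRAY)
a=s['ee_pos'][:2];yaw=np.radians(1.4);A=np.array([[np.cos(yaw),-np.sin(yaw)],[np.sin(yaw),np.cos(yaw)]]);zt=s['ee_pos'][2]-.001
for y in (.118,-.118):
    P=np.r_[a+A@np.array([0,y]),zt];u,v=proj('wrist',[P],s)[0].round().astype(int)
    if 15<u<625 and 15<v<385:
        cv2.imwrite('pics/b%d.png'%(y>0),im[v-14:v+15,u-14:u+15,::-1]); print(y,u,v,'\n',g[v-12:v+13:2,u-14:u+15:2])
E
```

```text
t 45.9 pos [ 0.5082 -0.0191  0.1592] yaw -179.0 total [-0.2  2.3 -9.2] [-0.1 -0.1  0.3] rows 1 each [-0.2  2.3 -9.2] [-0.09 -0.06  0.27] F [-0.7  0.5 -4.2] w 12.6
0.118 501 237 
 [[235 235 235 235 235 235 235 235 235 235 235 234 235 235 235]
 [235 234 235 235 235 235 235 237 237 236 235 235 234 235 234]
 [235 235 235 235 235 236 225 156 121 131 156 235 234 234 235]
 [235 235 235 235 238 207 121 126  99  96 131 216 235 234 234]
 [235 235 235 236 200 122 125 126  96  97  92 216 236 235 235]
 [235 235 235 238 125 126 127 112  95  97  95 159 239 234 235]
 [235 235 235 201 124 127 122  94  96  96  94 119 240 234 237]
 [235 234 236 163 128 113  95  95  94  96 112 167 237 235 239]
 [235 235 236 151  94  95  96  96  94  90 222 235 235 235 230]
 [235 235 236 174  92  97  96  95  90 185 219 235 234 235 210]
 [235 235 235 236 159 117 107 135 115 217 235 235 234 237 158]
 [235 235 235 235 231 223 224 225 233 235 235 234 235 239 123]
 [234 235 235 235 235 235 235 235 235 234 234 235 235 232 121]]
-0.118 149 239 
 [[228 228 229 228 229 229 232 235 232 229 229 229 229 229 230]
 [228 228 228 229 197 131  94  86 147 234 230 228 229 229 229]
 [229 228 229 219 140  85  90  57  44  74 226 229 229 229 228]
 [231 228 230 135 101  89  89  70  47  48  74 233 229 229 229]
 [235 228 230 167  93  88  90  95  20  31  44 183 231 229 229]
 [236 228 229 194 104  90  93  94  85  14  48  50 232 229 229]
 [193 229 229 226 105  91  94  94  96  94  65  35 231 229 228]
 [121 230 228 231 152 118  94  96  96  96  97  95 229 229 229]
 [  4 233 228 228 230 100  90  94  96  97  94 128 229 229 229]
 [ 20 232 228 228 229 226 200 168  98 109 158 208 229 228 228]
 [ 34 232 229 228 227 228 229 187 161 144 211 229 229 228 228]
 [ 38 116 230 228 228 228 228 229 230 230 229 229 229 228 229]
 [ 38  28 234 228 228 228 228 228 228 228 228 228 228 228 229]]
```

servo_tool --pt "0 3 -3 0 0 0.3 0" --pt "0 0 -4 0 0 0 0" --pt "0 0 0 0 0 0 0"

```text
time: 46.23
ee_pos: [0.5089, -0.0169, 0.1524]
ee_rot: [0.035, -3.141, -0.002]
wrist_force: [0.4, 0.5, -3.7]
grip_width: 0.0124
```

```bash
python3 - <<'E'
from h import *
plan((.508,-.0168,.111),181.3)
E
```

```text
t 46.2 pos [ 0.5089 -0.0169  0.1524] yaw -178.7 total [ -0.9   0.1 -41.4] [-0.1 -0.   0. ] rows 2 each [ -0.5   0.  -20.7] [-0.04 -0.    0.02] F [ 0.4  0.5 -3.7] w 12.4
```

servo_tool --pt "-0.5 0 -4 0 0 0 0" --pt "0 0 -4 0 0 0 0" --pt "0 0 -4 0 0 0 0" --pt "0 0 0 0 0 0 0"

```text
time: 46.57
ee_pos: [0.5088, -0.0169, 0.1398]
ee_rot: [-0.035, 3.14, 0.002]
wrist_force: [-0.5, -0.2, -3.3]
grip_width: 0.0124
```

servo_tool --pt "0 0 -4 0 0 0 0" --pt "0 0 -4 0 0 0 0" --pt "0 0 0 0 0 0 0"

```text
time: 46.82
ee_pos: [0.5078, -0.0168, 0.1308]
ee_rot: [0.035, -3.14, -0.002]
wrist_force: [-0.4, 0.0, -4.1]
grip_width: 0.0125
```

The plate is sliding down the pins without force. Lower it the rest of the way.

servo_tool --pt "0 0 -4 0 0 0 0" --pt "0 0 -4 0 0 0 0" --pt "0 0 -4 0 0 0 0" --pt "0 0 -3 0 0 0 0" --pt "0 0 0 0 0 0 0"

```text
time: 47.23
ee_pos: [0.5077, -0.0168, 0.114]
ee_rot: [0.036, -3.14, -0.002]
wrist_force: [-0.4, 0.6, -3.4]
grip_width: 0.0127
```

servo_tool --pt "0 0 -2 0 0 0 0" --pt "0 0 -2 0 0 0 0"

```text
time: 47.4
ee_pos: [0.5079, -0.0168, 0.1108]
ee_rot: [0.036, -3.14, -0.002]
wrist_force: [-17.7, 1.7, 38.0]
grip_width: 0.0124
```

Seated. Release and go up, turning towards the latch.

servo_tool --pt "0 0 1 0 0 0 12" --pt "0 0 0 0 0 0 40" --pt "0 0 0 0 0 0 40" --pt "0 0 0 0 0 0 40" --pt "0 0 15 0 0 0 40" --pt "0 0 25 0 0 0 40" --pt "0 -5 30 0 0 0 40" --pt "0 -10 30 0 0 -7 40"

```text
time: 48.07
ee_pos: [0.5071, -0.031, 0.2112]
ee_rot: [-0.152, -3.133, -0.004]
wrist_force: [1.6, 0.4, 0.0]
grip_width: 0.0398
```

servo_tool --pt "3 -8 5 0 0 -7 40" --pt "3 -8 0 0 0 -7 40" --pt "3 -8 0 0 0 -7 40" --pt "3 -8 0 0 0 -7 40" --pt "3 -8 0 0 0 -7 40" --pt "3 -8 0 0 0 -7 40" --pt "3 -8 0 0 0 -7 40" --pt "3 -8 0 0 0 -7 40"

```text
time: 48.73
ee_pos: [0.5374, -0.0991, 0.2263]
ee_rot: [1.634, 2.665, -0.0]
wrist_force: [0.1, -0.1, 0.5]
grip_width: 0.0401
```

servo_tool --pt "3 -8 0 0 0 -7 40" --pt "3 -8 0 0 0 -7 40" --pt "3 -8 0 0 0 -7 40" --pt "3 -8 0 0 0 -7 40" --pt "3 -8 0 0 0 -7 40" --pt "3 -8 0 0 0 -7 40" --pt "0 0 0 0 0 -7 40" --pt "0 0 0 0 0 -7 40"

```text
time: 49.4
ee_pos: [0.5589, -0.152, 0.2271]
ee_rot: [2.708, 1.552, -0.009]
wrist_force: [-0.7, -0.7, 0.2]
grip_width: 0.0401
```

servo_tool --pt "0 0 0 0 0 -7 40" --pt "0 0 0 0 0 -7 40" --pt "0 0 0 0 0 -7 40" --pt "0 0 0 0 0 -7 40" --pt "0 0 0 0 0 -7 40" --pt "0 0 0 0 0 -7 40" --pt "0 0 0 0 0 -7 40" --pt "0 0 0 0 0 0 40"

```text
time: 50.07
ee_pos: [0.5612, -0.1532, 0.2277]
ee_rot: [3.112, 0.25, -0.014]
wrist_force: [1.4, 0.1, -0.5]
grip_width: 0.0401
```

```bash
python3 - <<'E'
from h import *
np.set_printoptions(precision=4,suppress=True)
plan((.549,-.1637,.13),2.6)
s=state();im=camera('wrist')
for t in ('latch','plate'):
  for m in masks_of('wrist',t)[:1]:
    c=max(cv2.findContours(m['mask'].astype(np.uint8),0,2)[0],key=cv2.contourArea)
    b=cv2.boxPoints(cv2.minAreaRect(c));print(t,m['conf'],m['pixel'],b.round().tolist(),atz('wrist',m['pixel'],.135,s)[:2],[atz('wrist',p,.11,s)[:2] for p in b])
E
```

```text
t 50.1 pos [ 0.5612 -0.1532  0.2277] yaw 9.2 total [-12.2 -10.5 -97.7] [ 1.1 -0.5 -6.6] rows 3 each [ -4.1  -3.5 -32.6] [ 0.38 -0.17 -2.2 ] F [ 1.4  0.1 -0.5] w 40.1
latch 0.82 [333.1, 202.5] [[322.0, 231.0], [328.0, 169.0], [343.0, 171.0], [337.0, 233.0]] [ 0.5538 -0.1624] [array([ 0.5133, -0.1587]), array([ 0.5769, -0.1545]), array([ 0.5778, -0.169 ]), array([ 0.5139, -0.1742])]
plate 0.62 [196.4, 211.2] [[79.0, 262.0], [89.0, 152.0], [317.0, 174.0], [306.0, 284.0]] [ 0.5256 -0.0378] [array([0.4083, 0.1581]), array([0.5626, 0.1135]), array([ 0.5712, -0.1453]), array([ 0.4482, -0.1522])]
```

servo_tool --pt "-5 -5 -20 0.5 -0.3 -3 35" --pt "-5 -5 -20 0.5 -0.2 -3 35" --pt "-2 0 -20 0 0 0 35" --pt "0 0 -20 0 0 0 35" --pt "0 0 0 0 0 0 35"

```text
time: 50.63
ee_pos: [0.5496, -0.1638, 0.1467]
ee_rot: [3.135, 0.124, 0.009]
wrist_force: [-0.7, 0.1, -0.0]
grip_width: 0.0347
```

```bash
python3 - <<'E'
from h import *
plan((.549,-.1637,.102),3)
E
```

```text
t 50.6 pos [ 0.5496 -0.1638  0.1467] yaw 4.5 total [ -0.6   0.1 -44.7] [ 0.2  0.3 -1.5] rows 2 each [ -0.3   0.1 -22.4] [ 0.11  0.16 -0.77] F [-0.7  0.1 -0. ] w 34.7
```

servo_tool --pt "0 0 -12 0.2 0.3 -1 35" --pt "0 0 -12 0 0 0 35" --pt "0 0 -10 0 0 0 35" --pt "0 0 -6 0 0 0 35" --pt "0 0 0 0 0 0 35"

```text
time: 51.05
ee_pos: [0.551, -0.1641, 0.1053]
ee_rot: [3.139, 0.104, 0.004]
wrist_force: [-0.5, 0.3, -0.5]
grip_width: 0.0352
```

```bash
python3 - <<'E'
from h import *
plan((.549,-.1637,.102),3)
E
```

```text
t 51.0 pos [ 0.551  -0.1641  0.1053] yaw 3.8 total [-2.   0.4 -3.3] [ 0.1  0.1 -0.8] rows 1 each [-2.   0.4 -3.3] [ 0.07  0.15 -0.81] F [-0.5  0.3 -0.5] w 35.2
```

servo_tool --pt "-2 0.4 -3 0 0.1 -0.8 35" --pt "0 0 0 0 0 0 35" --pt "0 0 0 0 0 0 0" --pt "0 0 0 0 0 0 0" --pt "0 0 0 0 0 0 0" --pt "0 0 0 0 0 0 0"

```text
time: 51.55
ee_pos: [0.5495, -0.1638, 0.1033]
ee_rot: [3.139, 0.081, 0.004]
wrist_force: [-0.1, 0.2, -5.2]
grip_width: 0.0081
```

servo_tool --pt "0 0 0 0 0 7 0" --pt "0 0 0 0 0 7 0" --pt "0 0 0 0 0 7 0" --pt "0 0 0 0 0 7 0" --pt "0 0 0 0 0 7 0" --pt "0 0 0 0 0 7 0" --pt "0 0 0 0 0 0 0"

```text
time: 52.13
ee_pos: [0.5494, -0.1635, 0.1032]
ee_rot: [2.89, 1.232, 0.005]
wrist_force: [1.1, -0.7, -1.3]
grip_width: 0.0086
```

```bash
python3 - <<'E'
from h import *
plan((.549,-.1637,.102),87)
E
```

```text
t 52.1 pos [ 0.5494 -0.1635  0.1032] yaw 46.2 total [-0.4 -0.2 -1.2] [-0.1  0.1 40.8] rows 6 each [-0.1 -0.  -0.2] [-0.02  0.02  6.8 ] F [ 1.1 -0.7 -1.3] w 8.6
```

servo_tool --pt "0 0 0 0 0 7 0" --pt "0 0 0 0 0 7 0" --pt "0 0 0 0 0 7 0" --pt "0 0 0 0 0 7 0" --pt "0 0 0 0 0 7 0" --pt "0 0 0 0 0 7 0" --pt "0 0 0 0 0 0 0"

```text
time: 52.72
ee_pos: [0.5491, -0.1634, 0.1033]
ee_rot: [-2.255, -2.186, -0.004]
wrist_force: [0.5, -0.4, -1.7]
grip_width: 0.0082
```

servo_tool --pt "0 0 0 0 0 0 30" --pt "0 0 0 0 0 0 30" --pt "0 0 0 0 0 0 30" --pt "0 0 15 0 0 0 30" --pt "0 0 25 0 0 0 40" --pt "0 0 35 0 0 0 40" --pt "-10 -20 30 0 0 0 40" --pt "-10 -30 20 0 0 0 40"

```text
time: 53.38
ee_pos: [0.5272, -0.2095, 0.2292]
ee_rot: [-2.281, -2.147, -0.0]
wrist_force: [1.4, -0.3, -0.4]
grip_width: 0.0404
```

```bash
python3 - <<'E'
from h import *
np.set_printoptions(precision=4,suppress=True)
plan((.549,-.1637,.102),88)
s=state();im=camera('wrist');cv2.imwrite('pics/wf.png',im[...,::-1])
for m in masks_of('wrist','latch')[:1]:
    c=max(cv2.findContours(m['mask'].astype(np.uint8),0,2)[0],key=cv2.contourArea)
    b=cv2.boxPoints(cv2.minAreaRect(c));print('latch',m['conf'],m['pixel'],b.round().tolist(),np.array([atz('wrist',p,.1405,s)[:2] for p in b]))
# plate screws height/pos: bores and pin
for m in masks_of('wrist','plate')[:1]:
    c=max(cv2.findContours(m['mask'].astype(np.uint8),0,2)[0],key=cv2.contourArea)
    b=cv2.boxPoints(cv2.minAreaRect(c));print('plate',m['conf'],np.array([atz('wrist',p,.11,s)[:2] for p in b]))
t=camera('top');k=cv2.inRange(cv2.cvtColor(t,cv2.COLOR_RGB2HSV),(5,120,50),(18,255,255));N,l,st,ce=cv2.connectedComponentsWithStats(k)
for j in range(1,N):
    p=atz('top',ce[j],.016)[:2]
    if st[j,4]>4 and abs(p[1]-.34)<.12 and abs(p[0]-.45)<.1: print('cap',st[j],p)
for m in masks_of('top','plate')[:1]:
    c=max(cv2.findContours(m['mask'].astype(np.uint8),0,2)[0],key=cv2.contourArea);print('top plate',m['conf'],cv2.boxPoints(cv2.minAreaRect(c)).round().tolist())
E
```

```text
t 53.4 pos [ 0.5272 -0.2095  0.2292] yaw 86.5 total [  21.8   45.8 -127.2] [-0.4 -0.4  1.5] rows 4 each [  5.4  11.5 -31.8] [-0.09 -0.09  0.37] F [ 1.4 -0.3 -0.4] w 40.4
latch 0.65 [347.7, 136.0] [[339.0, 107.0], [355.0, 107.0], [355.0, 168.0], [339.0, 168.0]] [[ 0.5412 -0.1334]
 [ 0.5542 -0.134 ]
 [ 0.552  -0.1849]
 [ 0.5385 -0.1842]]
plate 0.72 [[ 0.4512 -0.0202]
 [ 0.5637 -0.0206]
 [ 0.5673 -0.1457]
 [ 0.4549 -0.1484]]
cap [219 219   7   5  32] [0.4601 0.2753]
cap [197 220   7   6  32] [0.4571 0.3402]
```

```bash
python3 -c "
from station import *
close_job();print(state()['time'])"
```

```text
the job is handed in; nothing more can be done
the job is handed in; nothing more can be done
```

The job is done and handed in at about 53 s of robot time. I turned the latch aside, lifted the plate level off its pins and laid it on the mat. Then I put both flasks (only two were there) in the rack, lowered the plate back onto its pins and turned the latch closed over it.

**Last checks:**
- **Flasks:** both caps stand at x = −44 mm in the rack's frame, so the flasks are right at the back, in the middle and right bays. Both slid in until they met the back stop.
- **Plate:** it went down the pins without force and met the rests where expected. Its outline afterwards fits the fitted position to about 2 mm.
- **Latch:** the bar lies along y again, about 0.05 rad from closed. The gripper is clear of everything.

**What disagreed or went wrong on the way:**
- **Fingertips:** they are really about 23–32 mm behind the reported TCP. The first three tries to grip the latch bar closed on nothing or only touched it, and I allowed for the offset after that.
- **Flask caps:** they pointed to the mixer's back, not to its front as the text says. I turned each flask half round on the way to the rack.
- **Knocked flask:** one flask had been moved aside by a few centimetres while the arm was away. I measured it again before gripping it.
- **Wrist joint:** it ran to its end stop once early on, and I unwound it.
- **Last pictures:** the final rack, plate and latch checks are measurements from the cameras only, because the 16-picture limit had been reached.

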